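# Check the folding brace of an instrument case

## Task

Check that the folding brace of the plywood case works: raise the lid by its bar until the brace locks, let it down onto the locked brace and let go so that it stands by itself. Then lift the lid slightly to take the load off, pull the brace's knee pin towards you so that the brace folds without forcing it, and close the lid fully and gently by hand. Leave the other things on the bench where they are.

Things in the scene. Friction and masses are not known exactly. Their poses are not given: they have to be found in the camera images.
- lid_hinge (a point): middle of the lid's hinge axis, at the far top edge of the plywood case, 116 mm above the table. The case, fixed, 180 mm deep, 240 wide, 110 high, lies under and in front of it. Axes: x level, from the case's front (robot side) to its back; y along the hinge, to the side with the brace; z up. Stiff friction hinge: the lid stays where it is left; moving it takes 4 to 12 N at its bar
- bar_mid (a point): middle of the steel handle bar on the lid: 12 mm diameter, parallel to the hinge, 225 mm from the hinge axis in the lid's plane, 45 mm beyond the lid's front edge, 88 mm free between its two posts. The lid is 178 x 240 x 12 mm, about 0.6 kg. Its axes turn with the lid
- brace_foot (a point): lower pivot of the steel folding brace (lid stay), outside the case's +y side: 90 mm in front of the hinge axis, 30 mm below it, at y = +126 mm of lid_hinge. The lower link, 68 mm long, runs from here to the knee; the upper link, 68 mm, from the knee to a pivot on the lid's side edge, 100 mm from the hinge axis
- knee_pin (a point): grip point on the steel pin that sticks out sideways (+y, parallel to the hinge) from the brace's knee: 12 mm diameter, free over 60 mm, with a 20 mm button at its end; at y = +168 mm of lid_hinge. Folding takes it round the brace foot towards the case's front (-x of lid_hinge), then down; locking takes it the other way
- lid (a joint): lid angle, rad: 0 closed (as it starts), 1.22 highest (brace straight: a hard stop), 1.15 resting on the locked brace. The knee passes through straight only when the lid is right up at the stop: a light spring then tips it to the locking side, and letting the lid down 17 mm at the bar seats it on the locked brace
- brace_knee (a joint): knee angle, rad: 0 folded (lid closed), 2.67 straight, 3.20 locked (bent 30 degrees back past straight). To unlock, lift the lid to the stop; it stays there, the knee at 2.7 to 2.9; then 1 to 10 N brings the pin towards the robot; below 2.55 the lid can go down. Without the lift the knee takes over 15 N, which strains it; so does pressing the lid up or down on the brace with 30 N
- tin: bystander: aluminium can, 44 mm across, 70 mm tall; origin at the middle of its underside
- driver: bystander: screwdriver with black handle, 160 mm long, lying flat
- yellow_bin: bystander: small yellow open bin, 110 x 80 x 40 mm; origin at the middle of its underside
- glue_jar: bystander: glass jar with white cap, 50 mm across, 60 mm tall; origin at the middle of its underside
- spanner: bystander: steel spanner, 150 mm long, lying flat
- spool: bystander: brass spool, 48 mm across, 42 mm tall; origin at the middle of its underside
- hinge_box: bystander: flat cardboard box, 70 x 110 x 30 mm; origin at the middle of its underside

How it is judged:
By the outcome, as a careful person would: the job done as asked, in the order asked, and still so for the second after the job is handed in, with the robot touching nothing.
It also fails if it takes over 72 s, if anything falls off the work surface, if the arm or the gripper's body presses on something with over 40 N, if the wrist force passes 120 N, or if a joint passes its speed limit or range.

## Robot

A 6-joint arm with a two-finger parallel gripper is mounted at the origin on the work surface. World frame = base frame: x ahead of the robot, y to its left, z up, the work surface at z = 0. Lengths are in m, angles in degrees, forces in N, time in s.
With the tool pointing down it reaches from about 0.275 to 0.825 m from the base axis. Payload 4.9 kg.
Tool frame: the origin (TCP) lies at the very end of the fingers, on their centre line; the grasp point (between the pads) lies 19 mm behind it; y points along the fingers, x is the direction in which the jaws open and shut, and the axes are right-handed (so a half turn about y gives the same grasp; the last joint's range is limited). The gripper opens to 85 mm and grips with 20 to 120 N. Pads are 22 mm wide; open, the fingers measure 114 mm over their backs; the gripper's body (76 mm by 85 mm) begins 54 mm behind the grasp point. The pads swing forward as they close: fully open they stand 13 mm farther back than shut.
Start: joints at [56.196, 18.69, -11.035, 60.275, 0, 82.311], TCP at [0.242, 0.494, 0.193] pointing down, gripper open.
Joint ranges: [-152.03, 152.03], [-55.5, 102.48], [-74.3, 77.21], [-110.64, 120.58], [-84.22, 78.4], [-180, 180]. Speed limits (degrees/s): [147.25, 147.25, 180, 180, 180, 180].

## Interface

Orientations are given as [roll, pitch, yaw] about the fixed x, y, z axes, in that order (R = Rz(yaw) Ry(pitch) Rx(roll)).
In Python, from station import ctrl gives the robot as it stands.
- The arm moves only by the tool servo_tool, never from a script. Its argument "moves" is a list of rows, each an object with "grip": the closure, from -1 (fully open) to 1 (shut); "xyz": the shift along the tool's x, y, z in units of 50 mm (1.0 is 50 mm), a list of three; "roll": the turn about the tool's y in units of 5 degrees (1.0 is 5 degrees). In form: [{"grip": grip, "xyz": [dx, dy, dz], "roll": roll}, ...]. A call has 1 to 12 rows; each row shifts and turns the commanded pose from where the row before left it, along the tool's axes as they then stand; what a row does not reach is not made up. A row lasts 1/8 s, in which the tool goes at most 62.5 mm and 10.7 degrees, less where a joint would pass 70% of its speed; a pose out of reach is approached as far as the arm can. A call is refused whole if a number of a shift passes 1 or a number of a turn 1, either way. A call with a gripper value outside its range is refused whole. The fingers move at their own pace and stop on an object; "newtons" is the grip in N (left out, the last holds). Time passes only in rows, so rows that do not move let the fingers close. It gives the time, the measured TCP pose, the force and the opening at its end, in the units of the state.
- ctrl.get_obs(): the state, without advancing time (a new reading comes with each control period).
- ctrl.read_camera(name): name is "scene" or "top" or "wrist"; returns the picture (420x560x3 uint8, red, green, blue); there is no depth.
- ctrl.calibration(name): a dict with "fx", "fy", "cx", "cy" (pixels), "R" (3x3) and "t" (3): a world point X has camera coordinates R X + t. Camera axes: x right, y down, z forward; pixel columns grow to the right and rows downward; lengths in m; the calibration is good to about 2 mm. A picture is of the moment at which its call begins: read the wrist's pose just before it. calibration takes no time and is no camera call; for the wrist camera it gives the pose at the moment of the call.
- ctrl.hand_in(): hands the job in, once; it reports no verdict.
The state is a dict: "t": time; "joints": joint angles; "joint_vel": joint speeds; "joint_efforts": joint torques, N m; "position": TCP position; "tool_rot": TCP orientation; "contact_force": force on the tool from outside, world axes, zero at the start; "moment": the same for the moment, N m; "grip_width": finger opening in m.
Only numpy, scipy, OpenCV 4.12 (cv2) and the standard library are available. Lean on these libraries where they do the work, as an engineer would, in place of code of your own. Each camera call takes 0.05 s, during which the arm holds its last target.

## Working session

There is one attempt and no reset: what is moved stays moved. The work goes in short steps, Python scripts to look and compute and a tool call to move; the robot and the scene stay as the last step left them, time stands still between calls to the robot, and variables do not carry over. Pictures are saved under pics/ and viewed, and the job is handed in when it is done.

Besides the shell and the picture viewer there is one more tool, called by a JSON object that holds its "fn" and its "kwargs", one argument or row to a line. servo_tool: Moves the arm, as the interface text tells. Its arguments: {"type":"object","properties":{"moves":{"type":"array","items":{"type":"object","properties":{"grip":{"type":"number"},"xyz":{"type":"array","items":{"type":"number"}},"roll":{"type":"number"}}}},"newtons":{"type":"number"}},"required":["moves"]}

```bash
mkdir -p pics; ls; python3 - <<'E'
from station import ctrl
import cv2
o=ctrl.get_obs()
print(o)
for n in ("scene","top","wrist"):
    c=ctrl.calibration(n); print(n,c)
    im=ctrl.read_camera(n); cv2.imwrite(f"pics/{n}0.png",im[:,:,::-1])
E
```

```text
pics
{'t': 0.0, 'joints': array([ 5.61931471e+01,  1.87335447e+01, -1.10923145e+01,  6.02753846e+01,
       -1.77998182e-03,  8.23125797e+01]), 'joint_vel': array([-0.06520622, -0.04372727, -0.02880121, -0.09074209, -0.03606634,
       -0.02266822]), 'joint_efforts': array([-1.14819490e-03, -4.43403161e+01,  2.62438542e+01,  1.55880419e-02,
       -2.03302038e-04, -3.98797198e-06]), 'position': array([0.24174801, 0.49328647, 0.19208688]), 'tool_rot': array([-89.98822074,   0.1005719 ,  63.88057927]), 'contact_force': array([ 0.0970149 , -0.01544841, -0.0462859 ]), 'moment': array([ 0.02663555,  0.04664214, -0.05012742]), 'grip_width': 0.08543685556234729}
scene {'fx': 450.9851541304555, 'fy': 450.9851541304555, 'cx': 281.79428399276725, 'cy': 208.93202178403288, 'R': array([[ 0.06845023,  0.99754869, -0.01453225],
       [ 0.74108413, -0.06059322, -0.6686724 ],
       [-0.66791383,  0.03500116, -0.74341511]]), 't': array([-0.04384596, -0.34908529,  1.80713976])}
top {'fx': 545.0565969060757, 'fy': 545.0565969060757, 'cx': 279.36841789342435, 'cy': 212.1881820626189, 'R': array([[-0.02359536, -0.99970308, -0.00608369],
       [-0.97968412,  0.02433428, -0.199065  ],
       [ 0.19915394,  0.00126309, -0.9799674 ]]), 't': array([0.01181875, 0.57437321, 1.35890256])}
wrist {'fx': 336.71999744507855, 'fy': 336.71999744507855, 'cx': 280.5945070577155, 'cy': 208.2165203905037, 'R': array([[ 0.4414113 ,  0.89730215, -0.00221664],
       [ 0.86068607, -0.42269759,  0.28380668],
       [ 0.25372338, -0.12718331, -0.95887896]]), 't': array([-0.54978358, -0.03604394,  0.38046873])}
```

View pics/scene0.png

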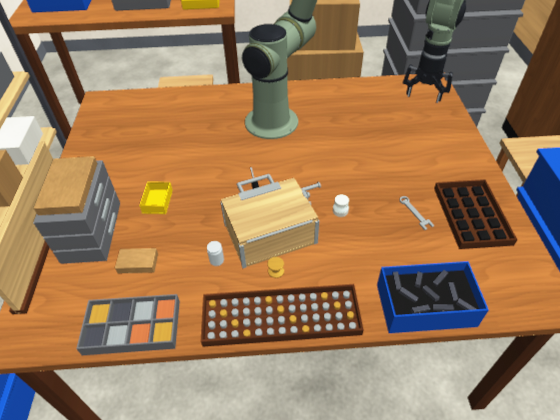

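View pics/top0.png

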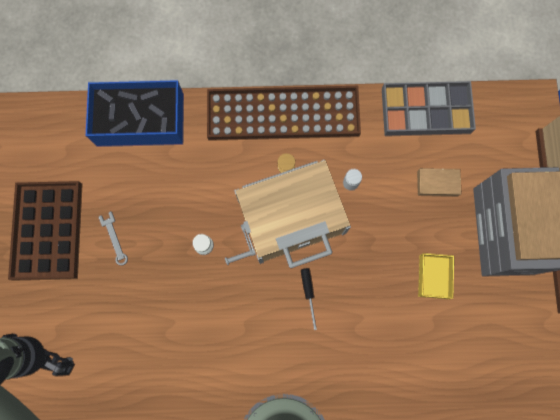

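View pics/wrist0.png

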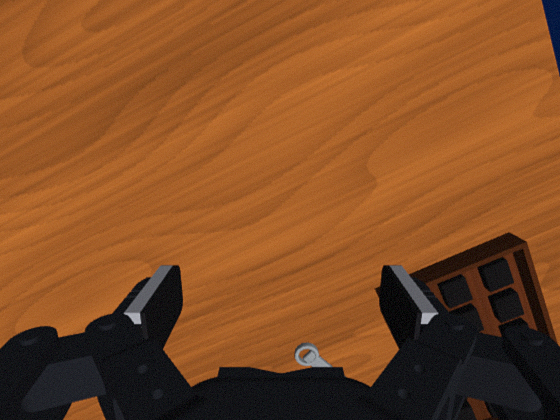

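```bash
python3 - <<'E'
import cv2
a=cv2.imread("pics/top0.png")[150:340,180:380]; cv2.imwrite("pics/top0z.png",cv2.resize(a,None,fx=3.1,fy=3.1,interpolation=cv2.INTER_CUBIC))
a=cv2.imread("pics/scene0.png")[160:280,200:360]; cv2.imwrite("pics/scene0z.png",cv2.resize(a,None,fx=5,fy=5,interpolation=cv2.INTER_CUBIC))
E
```

```text
(no output)
```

View pics/top0z.png

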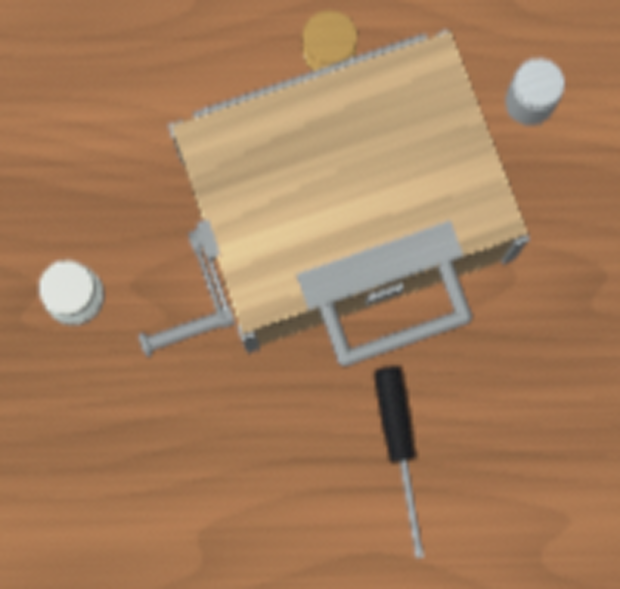

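View pics/scene0z.png

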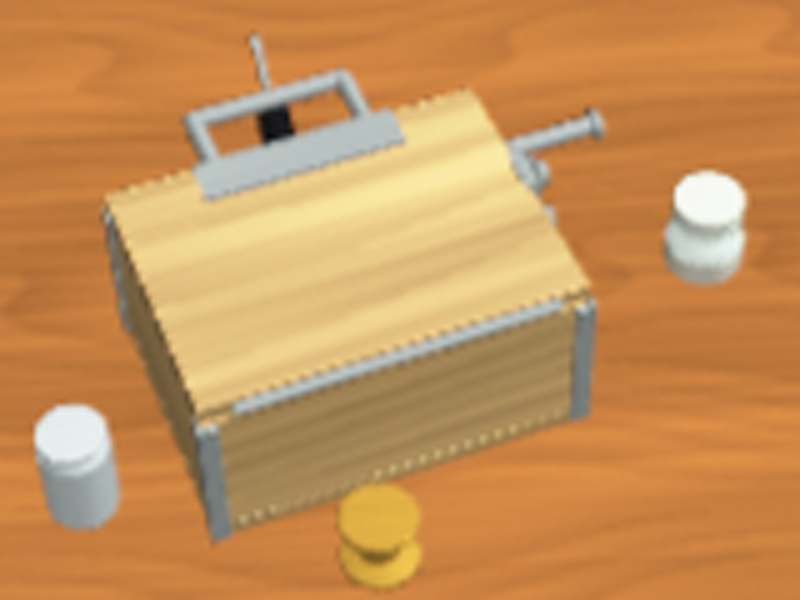

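```bash
cat > h.py <<'E'
import numpy as np
from station import ctrl
def ray(n,p,c=None):
    c=c or ctrl.calibration(n); R=np.array(c['R']);t=np.array(c['t'])
    d=R.T@np.array([(p[0]-c['cx'])/c['fx'],(p[1]-c['cy'])/c['fy'],1]); return -R.T@t,d/np.linalg.norm(d)
def plane(n,p,z,c=None):
    o,d=ray(n,p,c); return o+d*(z-o[2])/d[2]
def tri(p1,p2,n1="top",n2="scene",c1=None,c2=None):
    o1,d1=ray(n1,p1,c1);o2,d2=ray(n2,p2,c2)
    A=np.stack([d1,-d2],1);s=np.linalg.lstsq(A,o2-o1,rcond=None)[0]
    a=o1+d1*s[0];b=o2+d2*s[1];return (a+b)/2,np.linalg.norm(a-b)
def proj(n,X,c=None):
    c=c or ctrl.calibration(n); q=np.array(c['R'])@X+c['t']; return c['fx']*q[0]/q[2]+c['cx'],c['fy']*q[1]/q[2]+c['cy']
E
python3 - <<'E'
from h import *
np.set_printoptions(precision=4,suppress=True)
T=lambda x,y:(180+x/3.1,150+y/3.1)
S=lambda x,y:(200+x/5,160+y/5)
for n,a,b in (("barL",T(345,357),S(345,76)),("barR",T(467,318),S(192,122)),("pinin",T(228,318),S(515,148)),("pinend",T(145,343),S(597,124)),
 ("BL",T(172,127),S(592,290)),("BR",T(445,33),S(200,418)),("FR",T(525,236),S(105,200)),("FL",T(245,335),S(475,92))):
    print(n,tri(a,b),"plane.122 top",plane("top",a,.122)[:2],"sc",plane("scene",b,.122)[:2])
E
```

```text
barL (array([ 0.4299, -0.0264,  0.117 ]), np.float64(0.0035560079300666287)) plane.122 top [ 0.4294 -0.028 ] sc [ 0.4353 -0.0247]
barR (array([ 0.4589, -0.124 ,  0.1127]), np.float64(0.0036046418696707837)) plane.122 top [ 0.4578 -0.1249] sc [ 0.4685 -0.1214]
pinin (array([0.4681, 0.073 , 0.0815]), np.float64(0.015407623551692467)) plane.122 top [0.4623 0.0633] sc [0.5075 0.076 ]
pinend (array([0.4491, 0.1344, 0.0796]), np.float64(0.0026956390332259013)) plane.122 top [0.4442 0.1288] sc [0.4911 0.1285]
BL (array([0.62  , 0.1083, 0.1157]), np.float64(0.0029963493800586765)) plane.122 top [0.6183 0.1062] sc [0.6254 0.1088]
BR (array([ 0.694 , -0.1181,  0.1136]), np.float64(0.0010024995792619821)) plane.122 top [ 0.6915 -0.1169] sc [ 0.7006 -0.1179]
FR (array([ 0.5234, -0.1748,  0.1144]), np.float64(0.00021008445920650903)) plane.122 top [ 0.5221 -0.1738] sc [ 0.5307 -0.1739]
FL (array([0.4496, 0.0535, 0.1152]), np.float64(0.0061934840268255105)) plane.122 top [0.4486 0.0501] sc [0.4566 0.0559]
```

{"fn": "servo_tool", "kwargs": {
  "moves": [
    {"grip":0,"xyz":[0,0,0],"roll":1},
    {"grip":0,"xyz":[0,0,0],"roll":1},
    {"grip":0,"xyz":[0,0,0],"roll":1},
    {"grip":0,"xyz":[0,0,0],"roll":1},
    {"grip":0,"xyz":[0,0,0],"roll":1},
    {"grip":0,"xyz":[0,0,0],"roll":1},
    {"grip":0,"xyz":[0,0,0],"roll":1},
    {"grip":0,"xyz":[0,0,0],"roll":1},
    {"grip":0,"xyz":[0,0,0],"roll":1},
    {"grip":0,"xyz":[0,0,-0.5],"roll":0.16},
    {"grip":0,"xyz":[0.1,0,-1],"roll":0},
    {"grip":0,"xyz":[0.1,0,-1],"roll":0}
  ],
  "newtons": 40
}}

```text
t: 1.65
position: [0.2908, 0.377, 0.1925]
tool_rot: [-90.0, 0.0, 18.2]
contact_force: [1.0, -0.6, 0.9]
grip_width: 0.0427
```

{"fn": "servo_tool", "kwargs": {
  "moves": [
    {"grip":0,"xyz":[0.1,0,-1],"roll":0},
    {"grip":0,"xyz":[0,0,-1],"roll":0},
    {"grip":0,"xyz":[0,0,-1],"roll":0},
    {"grip":0,"xyz":[0,0,-1],"roll":0},
    {"grip":0,"xyz":[0,0,-1],"roll":0},
    {"grip":0,"xyz":[0,0,-1],"roll":0},
    {"grip":0,"xyz":[0,0,-1],"roll":0},
    {"grip":0,"xyz":[0,0,-1],"roll":0},
    {"grip":0,"xyz":[0,0,-1],"roll":0},
    {"grip":0,"xyz":[0,0,-0.5],"roll":0},
    {"grip":0,"xyz":[0,0,0],"roll":0}
  ]
}}

```text
t: 3.02
position: [0.4432, -0.0731, 0.1926]
tool_rot: [-90.0, 0.0, 17.9]
contact_force: [-0.8, 0.2, 0.7]
grip_width: 0.0426
```

```bash
python3 - <<'E'
from h import *
import cv2
o=ctrl.get_obs();print(o['t'],o['position'],o['tool_rot'],o['grip_width'],o['contact_force'])
c=ctrl.calibration("wrist");im=ctrl.read_camera("wrist")
import json;json.dump({k:np.array(v).tolist() for k,v in c.items()},open("w1.json","w"))
cv2.imwrite("pics/w1.png",im[:,:,::-1])
ps=np.radians(18.1);H=np.array([.658,-.005,.116]);X=np.array([np.cos(ps),np.sin(ps),0]);Y=np.array([-np.sin(ps),np.cos(ps),0])
for y in (-.05,0,.05): print(proj("wrist",H-.225*X+y*Y,c))
E
```

```text
3.025 [ 0.4431574  -0.07307356  0.1925776 ] [-8.99842908e+01  1.40063707e-02  1.79074267e+01] 0.04261973098272081 [-0.83459111  0.24403847  0.70708244]
(np.float64(281.07597981611235), np.float64(263.68264247420996))
(np.float64(280.80294658344144), np.float64(206.60323995714882))
(np.float64(280.4994355423304), np.float64(143.15225007407315))
```

View pics/w1.png

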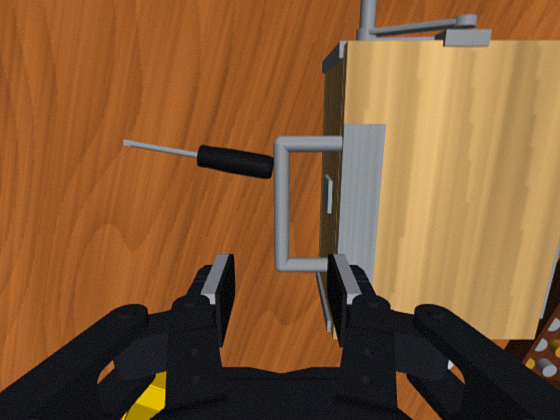

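{"fn": "servo_tool", "kwargs": {
  "moves": [
    {"grip":0.1,"xyz":[0,0.4,0],"roll":0},
    {"grip":0.1,"xyz":[0,0.5,0],"roll":0},
    {"grip":0.1,"xyz":[0,0.5,0],"roll":0},
    {"grip":0.1,"xyz":[0,0.35,0],"roll":0},
    {"grip":0.1,"xyz":[0,0.15,0],"roll":0},
    {"grip":0.1,"xyz":[0,0,0],"roll":0},
    {"grip":0.6,"xyz":[0,0,0],"roll":0},
    {"grip":1,"xyz":[0,0,0],"roll":0},
    {"grip":1,"xyz":[0,0,0],"roll":0},
    {"grip":1,"xyz":[0,0,0],"roll":0},
    {"grip":1,"xyz":[0,0,0],"roll":0}
  ],
  "newtons": 40
}}

```text
t: 4.45
position: [0.4429, -0.0718, 0.0979]
tool_rot: [-90.0, -0.0, 18.1]
contact_force: [0.2, 0.0, -0.5]
grip_width: 0.0001
```

```bash
python3 - <<'E'
from h import *
import cv2
o=ctrl.get_obs();print(o['t'],o['position'],o['tool_rot'],o['grip_width'],o['contact_force'])
for n in ("wrist","scene","top"):
    im=ctrl.read_camera(n)[:,:,::-1]
    if n=="scene": im=cv2.resize(im[130:280,180:380],None,fx=4,fy=4,interpolation=cv2.INTER_CUBIC)
    if n=="top": im=cv2.resize(im[150:340,180:380],None,fx=3.1,fy=3.1,interpolation=cv2.INTER_CUBIC)
    cv2.imwrite(f"pics/{n}2.png",im)
E
```

```text
4.45 [ 0.44294884 -0.07176541  0.09791462] [-9.00006951e+01 -9.26365576e-04  1.80786113e+01] 7.181719563000392e-05 [ 0.16270925  0.03298989 -0.52948505]
```

View pics/wrist2.png

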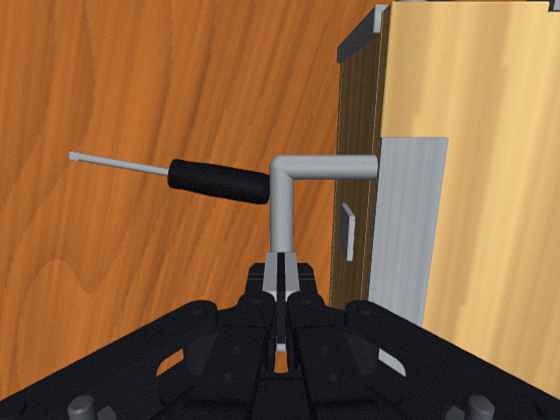

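View pics/scene2.png

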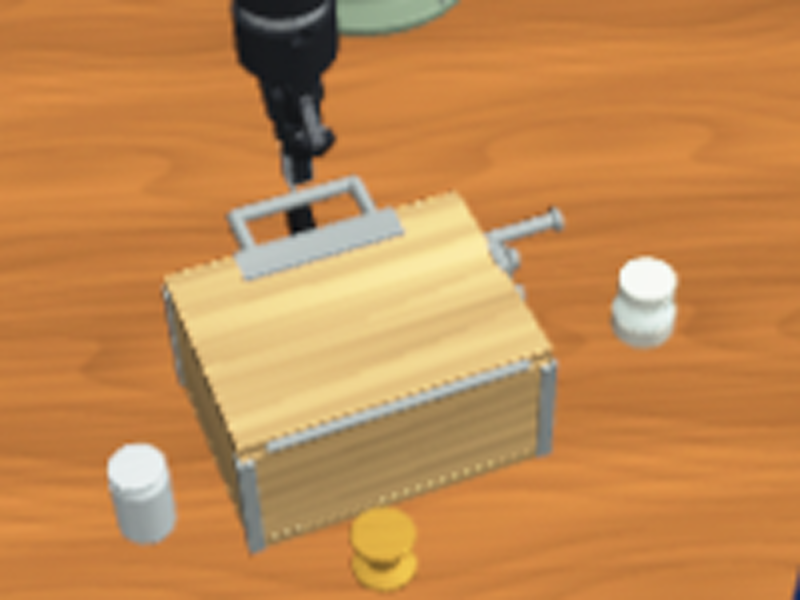

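```bash
python3 - <<'E'
from h import *
import cv2,json
c1=json.load(open("w1.json"));c2=ctrl.calibration("wrist")
for a,b in (((282,144),(282,167)),((282,145),(282,166)),((282,264),(280,347))): print(tri(a,b,c1=c1,c2=c2))
T=lambda x,y:(180+x/3.1,150+y/3.1)
print(c2['R'],-np.array(c2['R']).T@c2['t'])
print(proj("wrist",np.array([.4432,-.072,.098])))
print(proj("wrist",np.array([.4432,-.072,.098])+.05*np.array([-.31,.95,0.018/.05])))
im=cv2.imread("pics/wrist2.png")[120:400,180:400];cv2.imwrite("pics/w2z.png",cv2.resize(im,None,fx=2.1,fy=2.1,interpolation=cv2.INTER_CUBIC))
E
```

```text
(array([ 0.42964266, -0.02733119,  0.11957498]), np.float64(0.00023794690076621474))
(array([ 0.43054988, -0.02993668,  0.09998381]), np.float64(0.00022518933868933205))
(array([ 0.45757097, -0.11518173,  0.13209334]), np.float64(0.0009993139231283792))
[[ 9.51044508e-01  3.09052625e-01 -9.04337778e-04]
 [ 2.96517750e-01 -9.11638300e-01  2.84592400e-01]
 [ 8.71295993e-02 -2.70928191e-01 -9.58648188e-01]] [ 0.42070758 -0.00192649  0.27950558]
(np.float64(280.42011486313424), np.float64(240.85480140303986))
(np.float64(280.2269646068003), np.float64(159.0272586325743))
```

View pics/w2z.png

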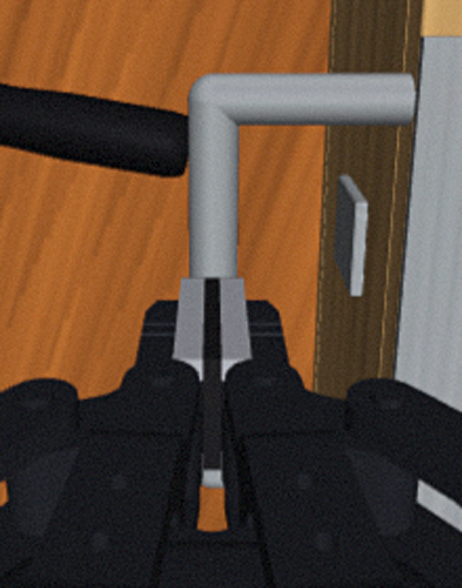

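View pics/top2.png

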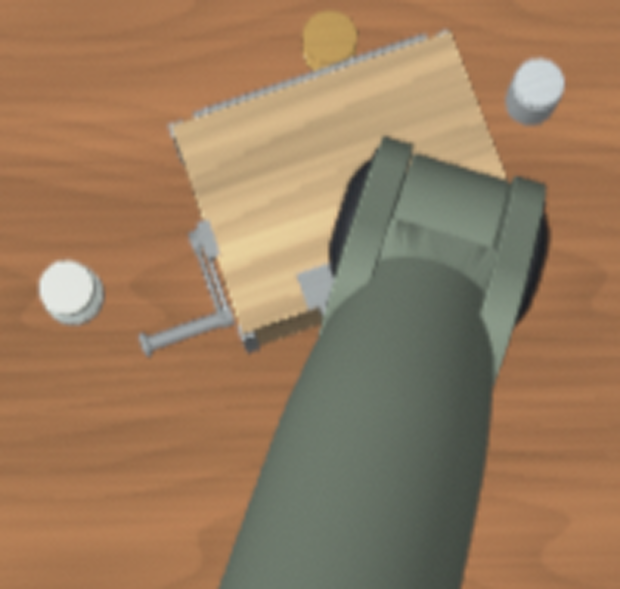

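```bash
python3 - <<'E'
from h import *
import cv2
p=ctrl.get_obs()['position']
for dz in (0,.02,.042,.06):
    u=proj("scene",p+[0,0,dz]); print(dz,u,((u[0]-180)*4,(u[1]-130)*4))
im=cv2.imread("pics/scene2.png")[130:330,160:460];cv2.imwrite("pics/s2z.png",cv2.resize(im,None,fx=2.6,fy=2.6,interpolation=cv2.INTER_CUBIC))
E
```

```text
0 (np.float64(254.6270567739986), np.float64(183.19945286773847)) (np.float64(298.50822709599436), np.float64(212.7978114709539))
0.02 (np.float64(254.2506034003168), np.float64(178.6864163796294)) (np.float64(297.0024136012672), np.float64(194.74566551851763))
0.042 (np.float64(253.82730097500263), np.float64(173.61173934256595)) (np.float64(295.3092039000105), np.float64(174.44695737026382))
0.06 (np.float64(253.47356100027326), np.float64(169.37099792579227)) (np.float64(293.89424400109306), np.float64(157.48399170316907))
```

View pics/s2z.png

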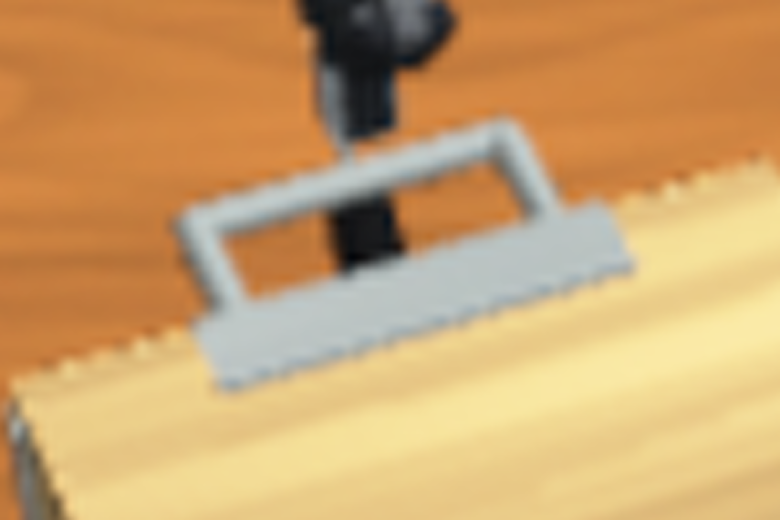

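{"fn": "servo_tool", "kwargs": {
  "moves": [
    {"grip":0,"xyz":[0,-0.2,0],"roll":0},
    {"grip":0,"xyz":[0,0,-0.04],"roll":0},
    {"grip":0,"xyz":[0,0,0],"roll":0},
    {"grip":0,"xyz":[0,0.2,0],"roll":0},
    {"grip":0,"xyz":[0,0.2,0],"roll":0},
    {"grip":0,"xyz":[0,0.2,0],"roll":0},
    {"grip":0,"xyz":[0,0.2,0],"roll":0},
    {"grip":0,"xyz":[0,0,0],"roll":0}
  ]
}}

```text
t: 5.6
position: [0.4427, -0.0733, 0.0669]
tool_rot: [-89.9, 0.1, 18.1]
contact_force: [0.1, -0.1, 0.2]
grip_width: 0.0427
```

```bash
python3 - <<'E'
from h import *
import cv2
o=ctrl.get_obs();print(o['t'],o['position'],o['tool_rot'],o['grip_width'],o['contact_force'])
im=ctrl.read_camera("scene")[:,:,::-1]
cv2.imwrite("pics/s3.png",cv2.resize(im[150:230,220:320],None,fx=7,fy=7,interpolation=cv2.INTER_CUBIC))
im=ctrl.read_camera("wrist")[:,:,::-1]
cv2.imwrite("pics/w3.png",im)
E
```

```text
5.6 [ 0.44266715 -0.07330536  0.06685275] [-89.92590139   0.09454828  18.08348495] 0.04265820912452117 [ 0.12163458 -0.09804854  0.15834642]
```

View pics/s3.png

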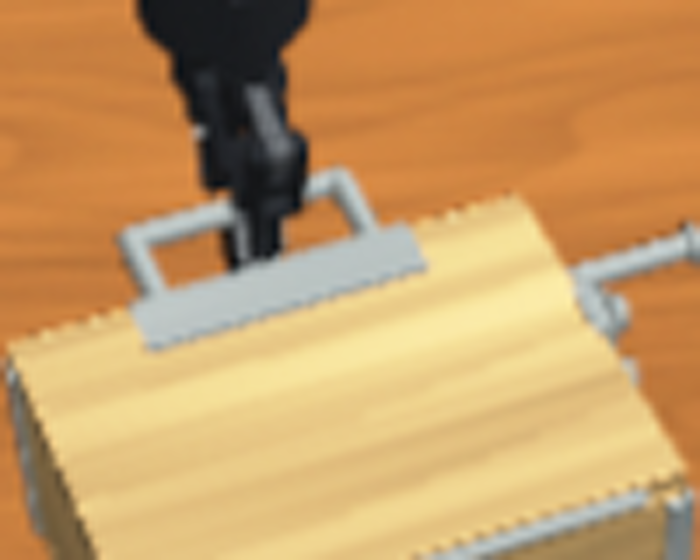

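View pics/w3.png

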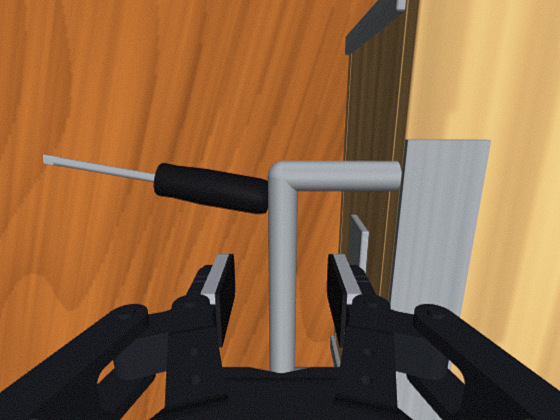

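{"fn": "servo_tool", "kwargs": {
  "moves": [
    {"grip":0.4,"xyz":[0,0,0],"roll":0},
    {"grip":0.6,"xyz":[0,0,0],"roll":0},
    {"grip":1,"xyz":[0,0,0],"roll":0},
    {"grip":1,"xyz":[0,0,0],"roll":0},
    {"grip":1,"xyz":[0,0,0],"roll":0}
  ],
  "newtons": 40
}}

```text
t: 6.32
position: [0.4439, -0.0737, 0.0682]
tool_rot: [-90.0, -0.0, 18.1]
contact_force: [-0.7, 0.3, 5.6]
grip_width: 0.0101
```

```bash
python3 - <<'E'
from h import *
import cv2
o=ctrl.get_obs();print(o['t'],o['position'],o['tool_rot'],o['grip_width'],o['contact_force'])
im=ctrl.read_camera("wrist")[:,:,::-1]
cv2.imwrite("pics/w4.png",im)
E
```

```text
6.325 [ 0.44387974 -0.07370664  0.06824065] [-9.00227289e+01 -3.46328321e-02  1.80847350e+01] 0.010143962754270857 [-0.7216912   0.30184816  5.61669644]
```

View pics/w4.png

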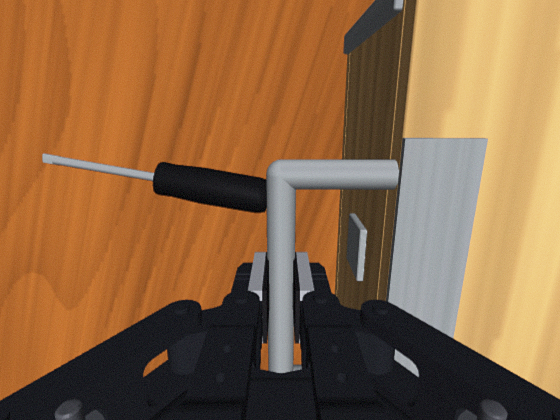

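{"fn": "servo_tool", "kwargs": {
  "moves": [
    {"grip":1,"xyz":[0.0,-0.11,0],"roll":0},
    {"grip":1,"xyz":[0.01,-0.22,0],"roll":0},
    {"grip":1,"xyz":[0.03,-0.22,0],"roll":0},
    {"grip":1,"xyz":[0.05,-0.33,0],"roll":0},
    {"grip":1,"xyz":[0,0,0],"roll":0}
  ]
}}

```text
t: 7.0
position: [0.4478, -0.0724, 0.1128]
tool_rot: [-90.0, 0.0, 18.1]
contact_force: [-1.6, -0.2, 2.9]
grip_width: 0.0102
```

```bash
python3 - <<'E'
from h import *
import cv2
o=ctrl.get_obs();print(o['t'],o['position'],o['tool_rot'],o['grip_width'],o['contact_force'])
im=ctrl.read_camera("scene")[:,:,::-1]
cv2.imwrite("pics/s5.png",cv2.resize(im[130:280,200:360],None,fx=4,fy=4,interpolation=cv2.INTER_CUBIC))
im=ctrl.read_camera("wrist")[:,:,::-1]
cv2.imwrite("pics/w5.png",im)
E
```

```text
7.0 [ 0.4478174  -0.07238232  0.11280459] [-9.00356252e+01  7.36465270e-03  1.80899887e+01] 0.010196891406130271 [-1.6266636 -0.1673594  2.9136969]
```

View pics/s5.png

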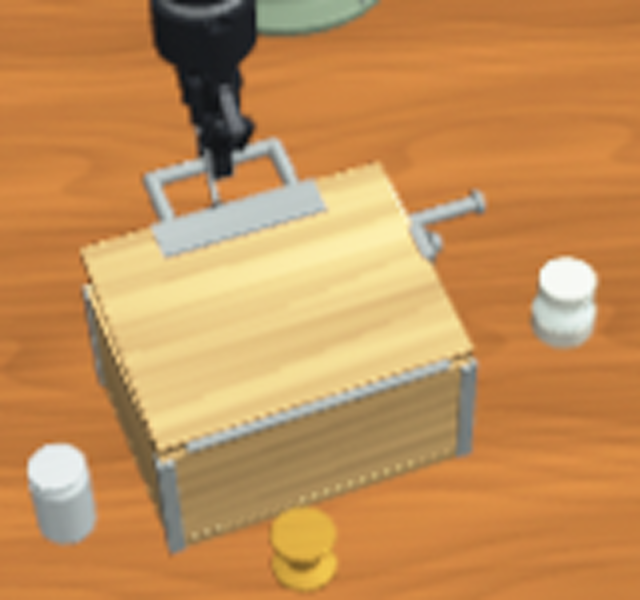

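View pics/w5.png

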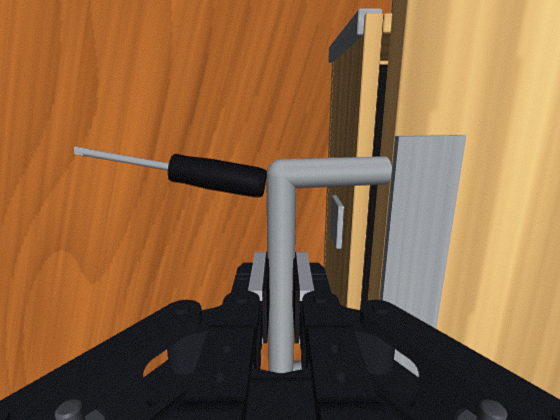

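{"fn": "servo_tool", "kwargs": {
  "moves": [
    {"grip":1,"xyz":[0.05,-0.22,0],"roll":0},
    {"grip":1,"xyz":[0.06,-0.22,0],"roll":0},
    {"grip":1,"xyz":[0.07,-0.21,0],"roll":0},
    {"grip":1,"xyz":[0.08,-0.21,0],"roll":0},
    {"grip":1,"xyz":[0.1,-0.21,0],"roll":0},
    {"grip":1,"xyz":[0.1,-0.2,0],"roll":0},
    {"grip":1,"xyz":[0.12,-0.19,0],"roll":0},
    {"grip":1,"xyz":[0.12,-0.19,0],"roll":0},
    {"grip":1,"xyz":[0.13,-0.18,0],"roll":0},
    {"grip":1,"xyz":[0.14,-0.18,0],"roll":0}
  ]
}}

```text
t: 8.35
position: [0.4903, -0.0585, 0.2124]
tool_rot: [-90.1, 0.5, 18.0]
contact_force: [-7.2, -8.8, -4.5]
grip_width: 0.01
```

{"fn": "servo_tool", "kwargs": {
  "moves": [
    {"grip":1,"xyz":[0.15,-0.17,0],"roll":0},
    {"grip":1,"xyz":[0.16,-0.16,0],"roll":0},
    {"grip":1,"xyz":[0.17,-0.15,0],"roll":0},
    {"grip":1,"xyz":[0.17,-0.15,0],"roll":0},
    {"grip":1,"xyz":[0.18,-0.13,0],"roll":0},
    {"grip":1,"xyz":[0.19,-0.13,0],"roll":0},
    {"grip":1,"xyz":[0.19,-0.11,0],"roll":0},
    {"grip":1,"xyz":[0.2,-0.11,0],"roll":0},
    {"grip":1,"xyz":[0,0,0],"roll":0}
  ]
}}

```text
t: 9.48
position: [0.5572, -0.037, 0.2726]
tool_rot: [-90.2, 0.3, 18.0]
contact_force: [-17.6, -7.2, 22.3]
grip_width: 0.0097
```

```bash
cat > look.py <<'E'
from h import *
import cv2,sys
k=sys.argv[1]
o=ctrl.get_obs();print(o['t'],o['position'],o['tool_rot'],o['grip_width'],o['contact_force'])
for n in sys.argv[2:]:
    im=ctrl.read_camera(n)[:,:,::-1]
    if n=="scene": im=cv2.resize(im[90:290,180:380],None,fx=3,fy=3,interpolation=cv2.INTER_CUBIC)
    if n=="top": im=cv2.resize(im[150:340,180:380],None,fx=3.1,fy=3.1,interpolation=cv2.INTER_CUBIC)
    cv2.imwrite(f"pics/{n}{k}.png",im)
E
python3 look.py 6 scene
```

```text
9.475 [ 0.55721004 -0.03702126  0.27264307] [-90.22709328   0.30028312  18.03146786] 0.009729596221160812 [-17.60005054  -7.16469501  22.33109885]
```

View pics/scene6.png

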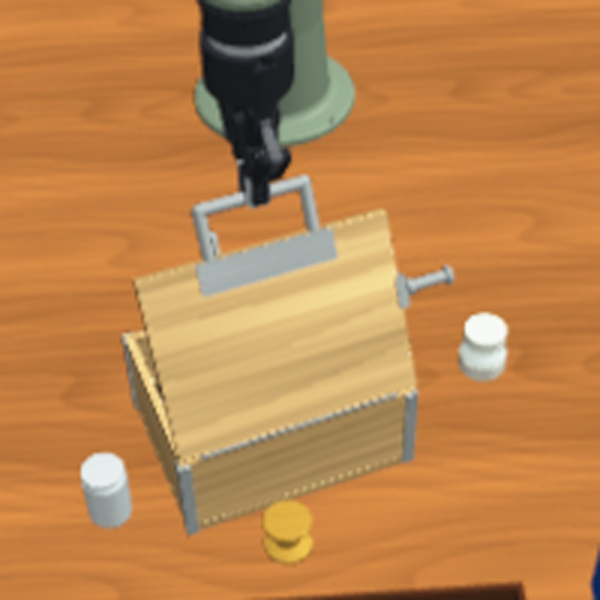

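{"fn": "servo_tool", "kwargs": {
  "moves": [
    {"grip":1,"xyz":[-0.03,-0.06,0],"roll":0},
    {"grip":1,"xyz":[-0.03,-0.06,0],"roll":0},
    {"grip":1,"xyz":[0,0,0],"roll":0}
  ]
}}

```text
t: 9.9
position: [0.557, -0.0369, 0.2729]
tool_rot: [-90.0, 0.2, 18.0]
contact_force: [2.5, -5.6, -11.6]
grip_width: 0.0101
```

{"fn": "servo_tool", "kwargs": {
  "moves": [
    {"grip":1,"xyz":[0.09,-0.02,0],"roll":0},
    {"grip":1,"xyz":[0.09,-0.03,0],"roll":0},
    {"grip":1,"xyz":[0.09,-0.04,0],"roll":0},
    {"grip":1,"xyz":[0.09,-0.04,0],"roll":0},
    {"grip":1,"xyz":[0,0,0],"roll":0}
  ]
}}

```text
t: 10.52
position: [0.5731, -0.0317, 0.2814]
tool_rot: [-90.1, 0.3, 18.0]
contact_force: [-5.7, -5.7, -0.3]
grip_width: 0.0096
```

{"fn": "servo_tool", "kwargs": {
  "moves": [
    {"grip":1,"xyz":[0.05,-0.02,0],"roll":0},
    {"grip":1,"xyz":[0.05,-0.02,0],"roll":0},
    {"grip":1,"xyz":[0.04,-0.02,0],"roll":0},
    {"grip":1,"xyz":[0,0,0],"roll":0}
  ]
}}

```text
t: 11.02
position: [0.5797, -0.0296, 0.2845]
tool_rot: [-90.1, 0.2, 18.0]
contact_force: [-5.6, -6.3, 0.9]
grip_width: 0.0095
```

```bash
python3 look.py 7 scene wrist
```

```text
11.025 [ 0.57970211 -0.02956034  0.28446691] [-90.08457827   0.24302345  18.04153706] 0.00948094033334288 [-5.57677166 -6.25627061  0.8602833 ]
```

View pics/wrist7.png

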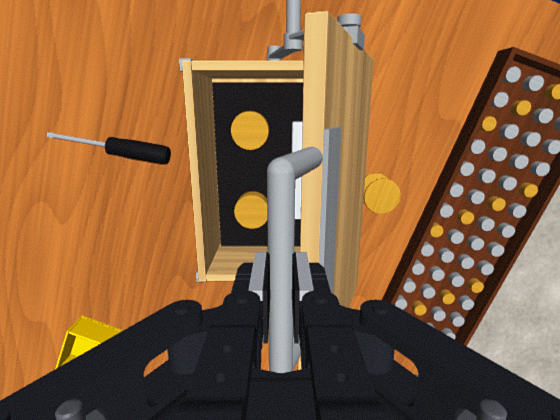

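View pics/scene7.png

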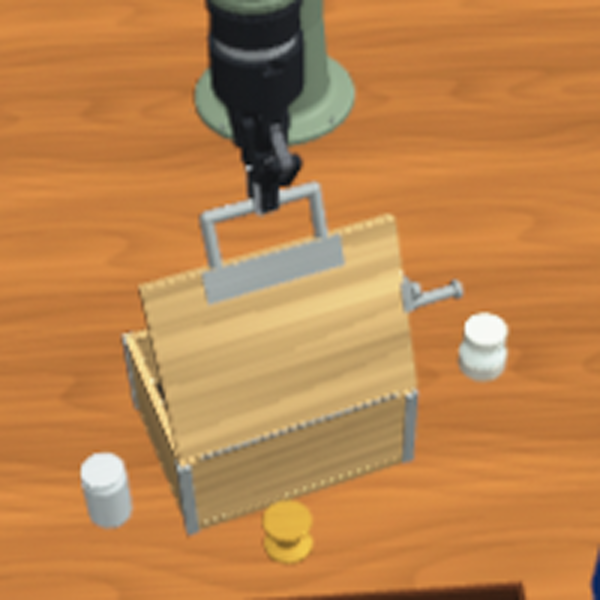

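Still below the stop (about 1.20 rad, resistance 7 N). Continuing in small steps.

{"fn": "servo_tool", "kwargs": {
  "moves": [
    {"grip":1,"xyz":[0.04,-0.02,0],"roll":0},
    {"grip":1,"xyz":[0.04,-0.01,0],"roll":0},
    {"grip":1,"xyz":[0,0,0],"roll":0}
  ]
}}

```text
t: 11.5
position: [0.5838, -0.0283, 0.2863]
tool_rot: [-90.1, 0.2, 18.0]
contact_force: [-7.5, -5.7, 1.0]
grip_width: 0.0102
```

{"fn": "servo_tool", "kwargs": {
  "moves": [
    {"grip":1,"xyz":[0.03,-0.01,0],"roll":0},
    {"grip":1,"xyz":[0,0,0],"roll":0}
  ]
}}

```text
t: 11.75
position: [0.5838, -0.0282, 0.2863]
tool_rot: [-90.1, 0.4, 18.0]
contact_force: [-8.4, -7.2, 0.8]
grip_width: 0.0096
```

{"fn": "servo_tool", "kwargs": {
  "moves": [
    {"grip":1,"xyz":[0.03,-0.01,0],"roll":0},
    {"grip":1,"xyz":[0,0,0],"roll":0}
  ]
}}

```text
t: 12.0
position: [0.5845, -0.028, 0.2866]
tool_rot: [-90.1, 0.5, 18.0]
contact_force: [-10.3, -8.3, 1.6]
grip_width: 0.0104
```

```bash
python3 look.py 8 scene wrist
```

```text
12.0 [ 0.58448722 -0.02801353  0.28662669] [-90.09174525   0.4652471   18.01564563] 0.010368125376811295 [-10.32896618  -8.2543219    1.60968688]
```

View pics/wrist8.png

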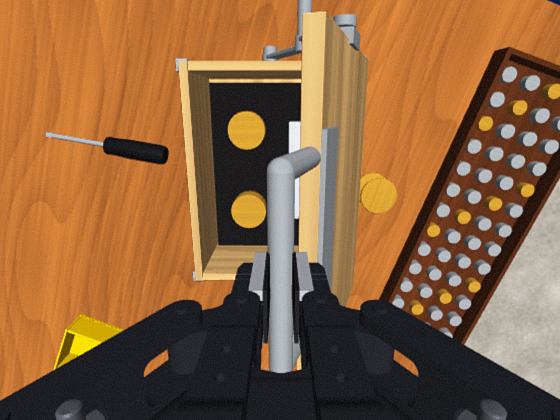

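View pics/scene8.png

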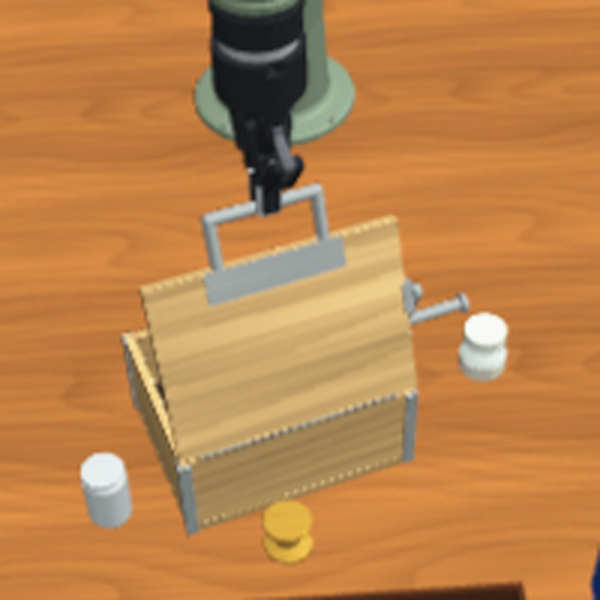

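```bash
cat > knee.py <<'E'
from h import *
ps=np.radians(18.1);H=np.array([.658,-.005,.116]);X=np.array([np.cos(ps),np.sin(ps),0]);Y=np.array([-np.sin(ps),np.cos(ps),0]);Z=np.array([0,0,1.])
F=np.array([-.09,-.03])
def W(x,y,z): return H+x*X+y*Y+z*Z
def kn(q):
    b=q-2.67; d=.136*np.cos(b/2)
    # direction of lid pivot at distance d from F
    from scipy.optimize import brentq
    th=brentq(lambda t:np.hypot(*(np.array([-.1*np.cos(t),.1*np.sin(t)])-F))-d,0,1.35) if d<.1361 else 1.22
    P=np.array([-.1*np.cos(th),.1*np.sin(th)]); u=(P-F)/np.linalg.norm(P-F); n=np.array([u[1],-u[0]])
    return F+u*d/2+n*.068*np.sin(b/2),th
if __name__=="__main__":
  for q in (2.3,2.55,2.67,2.8,2.9,3.2):
    k,th=kn(q); w=W(k[0],.2,k[1]); s=proj("scene",w); 
    print(q,round(th,3),k,W(k[0],.168,k[1]),"scene zoom",(s[0]-180)*3,(s[1]-90)*3,"wrist y.168",proj("wrist",W(k[0],.168,k[1])),proj("wrist",W(k[0],.145,k[1])))
E
python3 knee.py
```

```text
2.3 1.189 [-0.07509989  0.03634747] [0.53442273 0.13135488 0.15234747] scene zoom 457.01543759806293 284.52391323512364 wrist y.168 (np.float64(283.4322580319339), np.float64(-11.444453004911253)) (np.float64(283.44448812707924), np.float64(19.94978380710296))
2.55 1.219 [-0.06595121  0.03360547] [0.5431187  0.13419716 0.14960547] scene zoom 460.91849763213384 292.4770162877644 wrist y.168 (np.float64(294.5011696530617), np.float64(-10.389756650690941)) (np.float64(294.25766516582706), np.float64(20.700040456818073))
2.67 1.222 [-0.06206581  0.03199743] [0.54681183 0.13540426 0.14799743] scene zoom 462.55048616262735 296.18121756779453 wrist y.168 (np.float64(299.1177083100038), np.float64(-9.769069121115706)) (np.float64(298.7694284576386), np.float64(21.14317078546938))
2.8 1.218 [-0.05822811  0.03012111] [0.55045962 0.13659654 0.14612111] scene zoom 464.1442758537417 300.04964430025706 wrist y.168 (np.float64(303.609571081295), np.float64(-9.048051999274094)) (np.float64(303.1608611747134), np.float64(21.65873612344018))
2.9 1.21 [-0.05553241  0.02861728] [0.55302193 0.13743403 0.14461728] scene zoom 465.251490156875 302.90115688473975 wrist y.168 (np.float64(306.71683877379905), np.float64(-8.473856694135804)) (np.float64(306.19972315961553), np.float64(22.06978252771816))
3.2 1.155 [-0.0486878   0.02401206] [0.55952784 0.13956049 0.14001206] scene zoom 468.0075837013527 310.70295693034967 wrist y.168 (np.float64(314.3877983941527), np.float64(-6.7405304673964395)) (np.float64(313.70662130376274), np.float64(23.31248996231642))
```

{"fn": "servo_tool", "kwargs": {
  "moves": [
    {"grip":1,"xyz":[-0.07,0.02,0],"roll":0},
    {"grip":1,"xyz":[-0.07,0.03,0],"roll":0},
    {"grip":1,"xyz":[-0.07,0.03,0],"roll":0},
    {"grip":1,"xyz":[-0.07,0.03,0],"roll":0},
    {"grip":1,"xyz":[0,0,0],"roll":0}
  ]
}}

```text
t: 12.72
position: [0.5772, -0.0304, 0.2834]
tool_rot: [-90.1, -0.4, 18.1]
contact_force: [1.9, -2.7, 5.7]
grip_width: 0.0097
```

{"fn": "servo_tool", "kwargs": {
  "moves": [
    {"grip":1,"xyz":[-0.06,0.02,0],"roll":0},
    {"grip":1,"xyz":[-0.05,0.02,0],"roll":0},
    {"grip":1,"xyz":[0,0,0],"roll":0}
  ]
}}

```text
t: 13.1
position: [0.5726, -0.0319, 0.2814]
tool_rot: [-90.1, -0.4, 18.1]
contact_force: [2.4, -2.8, 5.8]
grip_width: 0.01
```

{"fn": "servo_tool", "kwargs": {
  "moves": [
    {"grip":1,"xyz":[-0.04,0.02,0],"roll":0},
    {"grip":1,"xyz":[-0.03,0.01,0],"roll":0},
    {"grip":1,"xyz":[0,0,0],"roll":0}
  ]
}}

```text
t: 13.48
position: [0.571, -0.0325, 0.2806]
tool_rot: [-90.1, -0.6, 18.1]
contact_force: [8.6, -0.5, 6.8]
grip_width: 0.0098
```

{"fn": "servo_tool", "kwargs": {
  "moves": [
    {"grip":1,"xyz":[-0.03,0.01,0],"roll":0},
    {"grip":1,"xyz":[0,0,0],"roll":0}
  ]
}}

```text
t: 13.72
position: [0.5705, -0.0326, 0.2804]
tool_rot: [-90.1, -0.8, 18.1]
contact_force: [9.0, 0.4, 6.7]
grip_width: 0.0097
```

```bash
python3 look.py 9 scene wrist; python3 knee.py | tail -2
```

```text
13.725 [ 0.57054802 -0.03262008  0.28037041] [-90.10965323  -0.76828962  18.14150213] 0.009669691015073673 [9.02779287 0.42193439 6.67650151]
2.9 1.21 [-0.05553241  0.02861728] [0.55302193 0.13743403 0.14461728] scene zoom 465.251490156875 302.90115688473975 wrist y.168 (np.float64(321.9636198008047), np.float64(-10.811767835196974)) (np.float64(321.0209111914236), np.float64(20.378647074765865))
3.2 1.155 [-0.0486878   0.02401206] [0.55952784 0.13956049 0.14001206] scene zoom 468.0075837013527 310.70295693034967 wrist y.168 (np.float64(329.40680974276444), np.float64(-8.93213945668657)) (np.float64(328.3088716094309), np.float64(21.72998245828407))
```

View pics/wrist9.png

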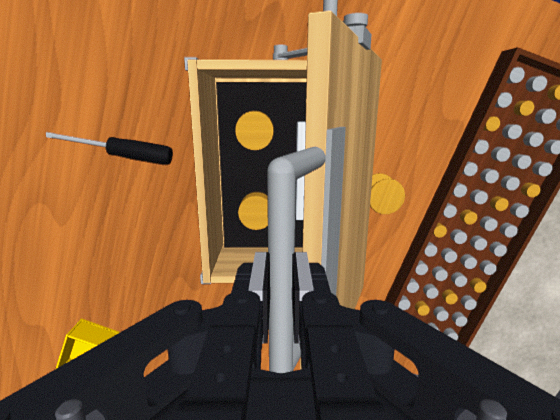

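View pics/scene9.png

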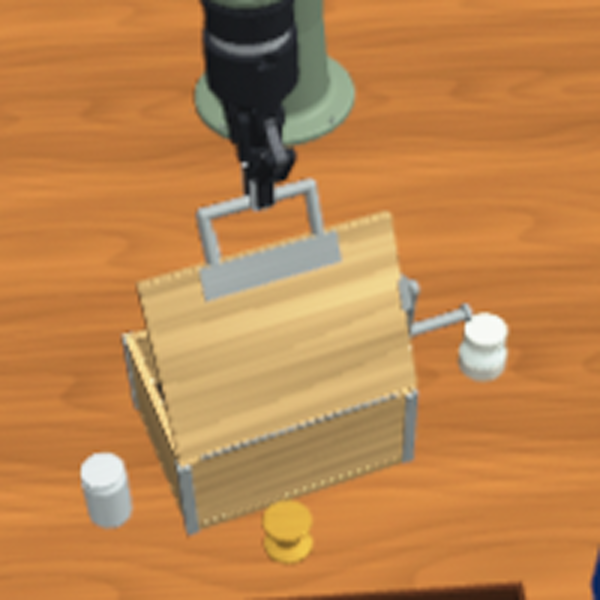

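{"fn": "servo_tool", "kwargs": {
  "moves": [
    {"grip":1,"xyz":[0.03,0.01,0],"roll":0},
    {"grip":0.5,"xyz":[0,0,0],"roll":0},
    {"grip":0,"xyz":[0,0,0],"roll":0},
    {"grip":0,"xyz":[0,0,0],"roll":0},
    {"grip":0,"xyz":[0,-0.4,0],"roll":0},
    {"grip":0,"xyz":[0,-0.6,0],"roll":0},
    {"grip":0,"xyz":[0,0,0],"roll":0},
    {"grip":0,"xyz":[0,0,0],"roll":0},
    {"grip":0,"xyz":[0,0,0],"roll":0},
    {"grip":0,"xyz":[0,0,0],"roll":0},
    {"grip":0,"xyz":[0,0,0],"roll":0},
    {"grip":0,"xyz":[0,0,0],"roll":0}
  ]
}}

```text
t: 15.32
position: [0.5666, -0.0334, 0.3258]
tool_rot: [-90.0, 0.0, 18.1]
contact_force: [-0.7, 0.5, 0.5]
grip_width: 0.0427
```

{"fn": "servo_tool", "kwargs": {
  "moves": [
    {"grip":0,"xyz":[0,0,0],"roll":0},
    {"grip":0,"xyz":[0,0,0],"roll":0},
    {"grip":0,"xyz":[0,0,0],"roll":0},
    {"grip":0,"xyz":[0,0,0],"roll":0}
  ]
}}

```text
t: 15.82
position: [0.5667, -0.0334, 0.3259]
tool_rot: [-90.0, -0.0, 18.1]
contact_force: [-0.5, 0.1, -0.6]
grip_width: 0.0427
```

```bash
python3 look.py 10 scene wrist
```

```text
15.825 [ 0.56665672 -0.03342283  0.32589042] [-8.99995232e+01 -1.11370928e-03  1.80831271e+01] 0.04267560670797416 [-0.46106694  0.07752668 -0.62768703]
```

View pics/scene10.png

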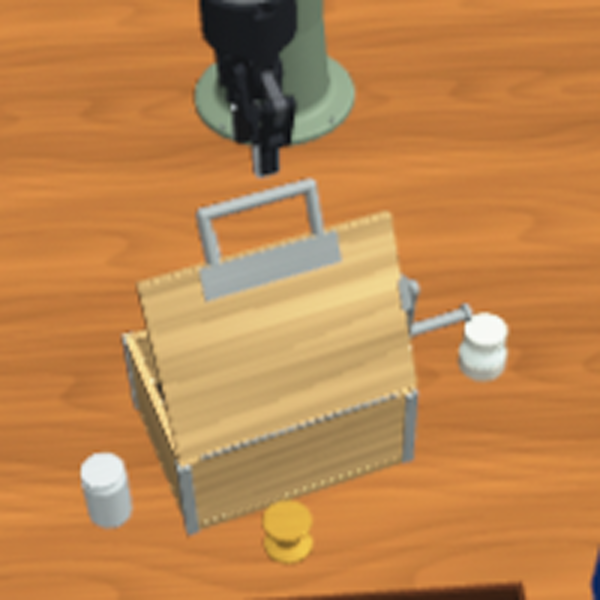

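View pics/wrist10.png

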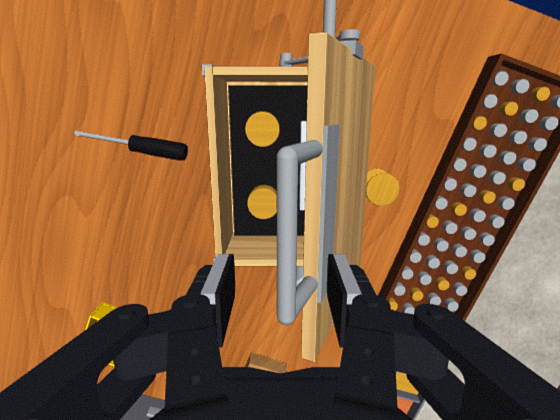

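{"fn": "servo_tool", "kwargs": {
  "moves": [
    {"grip":0,"xyz":[0.07,0.3,0],"roll":0},
    {"grip":0,"xyz":[0,0.4,0],"roll":0},
    {"grip":0,"xyz":[0,0.2,0],"roll":0},
    {"grip":0,"xyz":[0,0,0],"roll":0},
    {"grip":0.5,"xyz":[0,0,0],"roll":0},
    {"grip":1,"xyz":[0,0,0],"roll":0},
    {"grip":1,"xyz":[0,0,0],"roll":0},
    {"grip":1,"xyz":[0,0,0],"roll":0}
  ]
}}

```text
t: 16.92
position: [0.5704, -0.0325, 0.2818]
tool_rot: [-90.1, -0.1, 18.1]
contact_force: [-0.9, -0.1, 5.0]
grip_width: 0.0102
```

{"fn": "servo_tool", "kwargs": {
  "moves": [
    {"grip":1,"xyz":[0.06,-0.03,0],"roll":0},
    {"grip":1,"xyz":[0.07,-0.03,0],"roll":0},
    {"grip":1,"xyz":[0.07,-0.03,0],"roll":0},
    {"grip":1,"xyz":[0.06,-0.02,0],"roll":0},
    {"grip":1,"xyz":[0.04,-0.02,0],"roll":0},
    {"grip":1,"xyz":[0,0,0],"roll":0}
  ]
}}

```text
t: 17.68
position: [0.5803, -0.0292, 0.2863]
tool_rot: [-90.0, 0.5, 18.0]
contact_force: [-10.0, -4.6, 3.3]
grip_width: 0.0102
```

{"fn": "servo_tool", "kwargs": {
  "moves": [
    {"grip":1,"xyz":[0.04,-0.01,0],"roll":0},
    {"grip":1,"xyz":[0.04,-0.01,0],"roll":0},
    {"grip":1,"xyz":[0,0,0],"roll":0}
  ]
}}

```text
t: 18.05
position: [0.5835, -0.0282, 0.2876]
tool_rot: [-90.0, 0.6, 18.0]
contact_force: [-11.5, -4.9, 5.6]
grip_width: 0.0098
```

{"fn": "servo_tool", "kwargs": {
  "moves": [
    {"grip":1,"xyz":[0.03,-0.01,0],"roll":0},
    {"grip":1,"xyz":[0,0,0],"roll":0}
  ]
}}

```text
t: 18.3
position: [0.5844, -0.0279, 0.2879]
tool_rot: [-90.0, 0.7, 18.0]
contact_force: [-13.0, -5.3, 5.7]
grip_width: 0.0098
```

{"fn": "servo_tool", "kwargs": {
  "moves": [
    {"grip":1,"xyz":[0.03,-0.01,0],"roll":0},
    {"grip":1,"xyz":[0,0,0],"roll":0}
  ]
}}

```text
t: 18.55
position: [0.5852, -0.0276, 0.2882]
tool_rot: [-90.0, 0.7, 18.0]
contact_force: [-15.4, -6.1, 5.5]
grip_width: 0.0097
```

```bash
python3 look.py 11 scene wrist; python3 knee.py
```

```text
18.55 [ 0.58521809 -0.02764285  0.28821521] [-90.04479236   0.73493689  18.00726418] 0.009722531349865846 [-15.36768435  -6.09219496   5.46840812]
2.3 1.189 [-0.07509989  0.03634747] [0.53442273 0.13135488 0.15234747] scene zoom 457.01543759806293 284.52391323512364 wrist y.168 (np.float64(283.2216211321237), np.float64(-10.379021199661906)) (np.float64(283.2429579708798), np.float64(20.792848364009018))
2.55 1.219 [-0.06595121  0.03360547] [0.5431187  0.13419716 0.14960547] scene zoom 460.91849763213384 292.4770162877644 wrist y.168 (np.float64(294.2406940924343), np.float64(-9.356869273227176)) (np.float64(294.0095579212968), np.float64(21.519614585449858))
2.67 1.222 [-0.06206581  0.03199743] [0.54681183 0.13540426 0.14799743] scene zoom 462.55048616262735 296.18121756779453 wrist y.168 (np.float64(298.840740318423), np.float64(-8.751824560281705)) (np.float64(298.5060206011986), np.float64(21.95150457824758))
2.8 1.218 [-0.05822811  0.03012111] [0.55045962 0.13659654 0.14612111] scene zoom 464.1442758537417 300.04964430025706 wrist y.168 (np.float64(303.3193360499976), np.float64(-8.04732230894777)) (np.float64(302.88523508296737), np.float64(22.455228966070138))
2.9 1.21 [-0.05553241  0.02861728] [0.55302193 0.13743403 0.14461728] scene zoom 465.251490156875 302.90115688473975 wrist y.168 (np.float64(306.41920471574474), np.float64(-7.485367446898493)) (np.float64(305.91735259505793), np.float64(22.857513643798512))
3.2 1.155 [-0.0486878   0.02401206] [0.55952784 0.13956049 0.14001206] scene zoom 468.0075837013527 310.70295693034967 wrist y.168 (np.float64(314.07922058726564), np.float64(-5.7855863353675545)) (np.float64(313.4146334390741), np.float64(24.076261444605848))
```

View pics/wrist11.png

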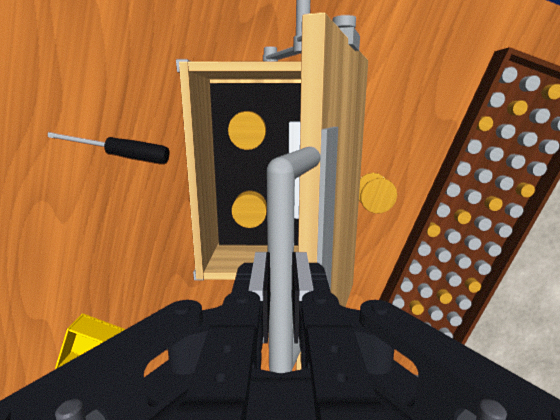

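View pics/scene11.png

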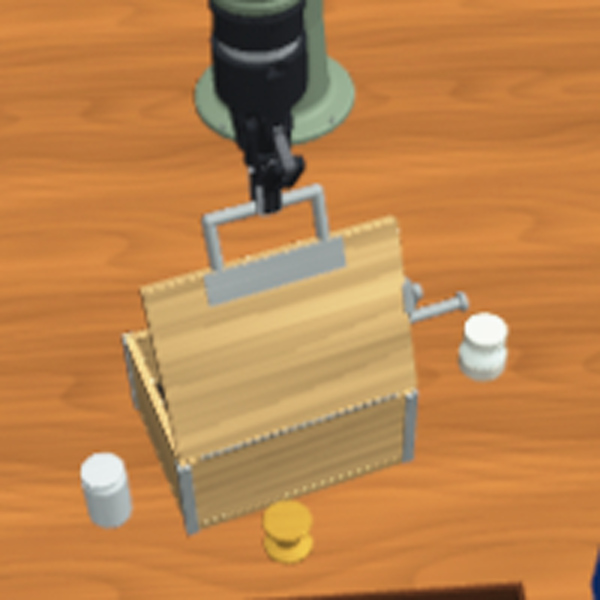

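{"fn": "servo_tool", "kwargs": {
  "moves": [
    {"grip":1,"xyz":[-0.04,0.01,0],"roll":0},
    {"grip":0.5,"xyz":[0,0,0],"roll":0},
    {"grip":0,"xyz":[0,0,0],"roll":0},
    {"grip":0,"xyz":[0,0,0],"roll":0},
    {"grip":0,"xyz":[0,-0.4,0],"roll":0},
    {"grip":-0.2,"xyz":[0,-0.8,0],"roll":0},
    {"grip":-1,"xyz":[0,-0.1,0.5],"roll":0},
    {"grip":-1,"xyz":[-0.1,0,1],"roll":0},
    {"grip":-1,"xyz":[-0.1,0,1],"roll":0},
    {"grip":-1,"xyz":[0,0,0.7],"roll":0},
    {"grip":-1,"xyz":[0,0,0.28],"roll":0},
    {"grip":-1,"xyz":[0,0,0],"roll":0}
  ]
}}

```text
t: 20.15
position: [0.5256, 0.1366, 0.3539]
tool_rot: [-90.0, -0.0, 18.2]
contact_force: [-0.1, 0.2, -0.1]
grip_width: 0.0853
```

```bash
python3 look.py 12 scene wrist; python3 - <<'E'
from knee import *
print(proj("wrist",W(*[kn(2.8)[0][0],.14,kn(2.8)[0][1]])),proj("wrist",W(*[kn(2.8)[0][0],.198,kn(2.8)[0][1]])))
p=ctrl.get_obs()['position']-H; print(p@X,p@Y,p[2])
E
```

```text
20.15 [0.52561494 0.13660358 0.35390384] [-9.00236799e+01 -1.36317930e-02  1.81664467e+01] 0.08533189517902799 [-0.11082345  0.17732136 -0.06163746]
(np.float64(300.2931872339605), np.float64(201.82525359080566)) (np.float64(301.01531147324806), np.float64(153.20834860721072))
-0.08182761594861879 0.17446951468727628 0.2377140797694044
```

View pics/wrist12.png

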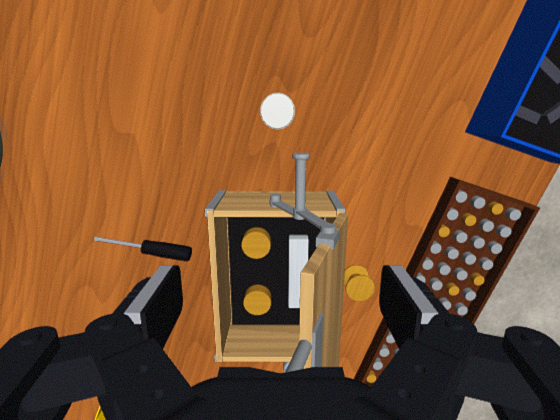

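View pics/scene12.png

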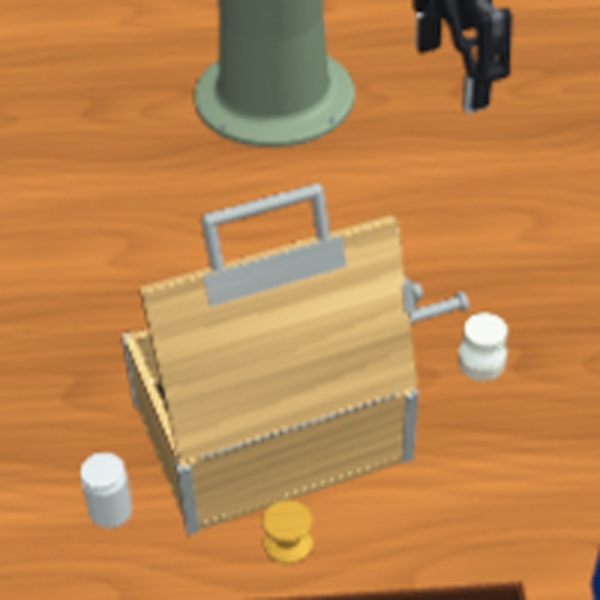

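{"fn": "servo_tool", "kwargs": {
  "moves": [
    {"grip":-1,"xyz":[-0.1,0.5,0],"roll":0},
    {"grip":-1,"xyz":[0,0.7,0],"roll":0},
    {"grip":-1,"xyz":[0,0.7,0],"roll":0},
    {"grip":-1,"xyz":[0,0.7,0],"roll":0},
    {"grip":-1,"xyz":[0,0.7,0],"roll":0},
    {"grip":-1,"xyz":[0,0.5,0],"roll":0},
    {"grip":-1,"xyz":[0,0.2,0],"roll":0},
    {"grip":-1,"xyz":[0,0,0],"roll":0}
  ]
}}

```text
t: 21.25
position: [0.5209, 0.1338, 0.1537]
tool_rot: [-90.0, 0.0, 18.0]
contact_force: [-0.0, 0.3, 0.9]
grip_width: 0.0854
```

```bash
python3 look.py 13 scene wrist; python3 - <<'E'
from knee import *
p=ctrl.get_obs()['position']-H; print(p@X,p@Y,p[2])
E
```

```text
21.25 [0.52089192 0.13384433 0.15365245] [-8.99976660e+01  4.44516005e-02  1.80133966e+01] 0.08543459236183734 [-0.02358735  0.26424919  0.88821404]
-0.08628388555787023 0.17478104545388062 0.03885995737790947
```

View pics/wrist13.png

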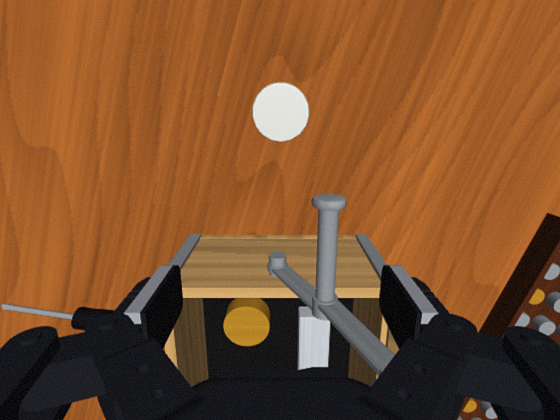

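View pics/scene13.png

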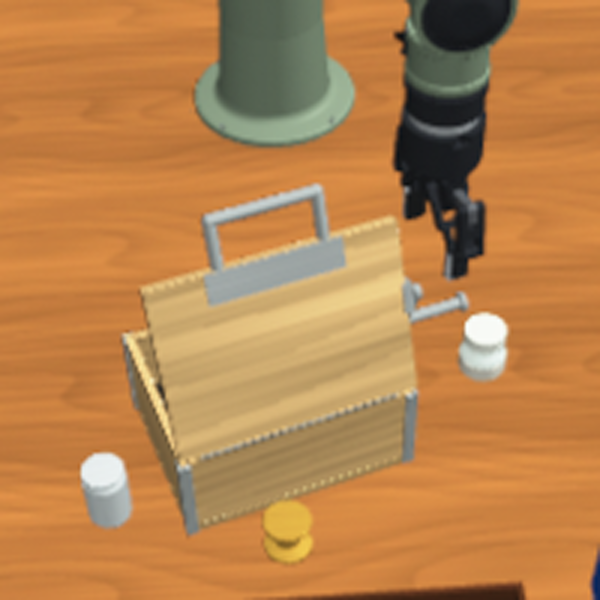

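{"fn": "servo_tool", "kwargs": {
  "moves": [
    {"grip":-1,"xyz":[0,0.3,0],"roll":0},
    {"grip":-1,"xyz":[0,0.4,0],"roll":0},
    {"grip":-1,"xyz":[0,0.35,0],"roll":0},
    {"grip":-1,"xyz":[0,0.2,0],"roll":0},
    {"grip":-1,"xyz":[0,0,0],"roll":0}
  ]
}}

```text
t: 21.98
position: [0.5202, 0.1346, 0.0907]
tool_rot: [-90.0, 0.1, 18.1]
contact_force: [0.3, 0.1, 0.8]
grip_width: 0.0852
```

```bash
python3 look.py 14 scene wrist; python3 - <<'E'
from knee import *
p=ctrl.get_obs()['position']-H; print(p@X,p@Y,p[2])
E
```

```text
21.975 [0.52015101 0.13459272 0.09070844] [-8.99868294e+01  7.46327820e-02  1.80896895e+01] 0.08521403909639372 [0.32552271 0.08735791 0.78073117]
-0.08671389622362918 0.17529524992984188 -0.02420149594763643
```

View pics/wrist14.png

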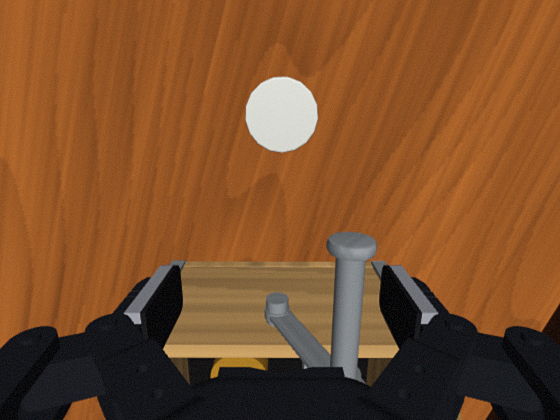

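View pics/scene14.png

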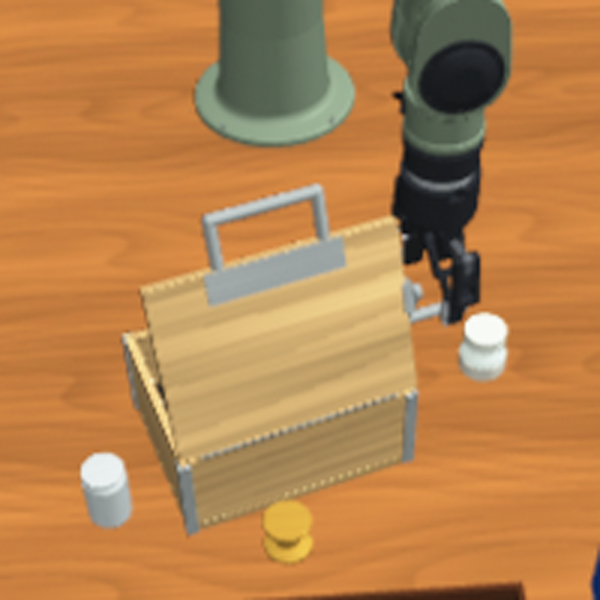

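{"fn": "servo_tool", "kwargs": {
  "moves": [
    {"grip":-1,"xyz":[-0.06,0,0],"roll":0},
    {"grip":-1,"xyz":[-0.06,0,0],"roll":0},
    {"grip":-1,"xyz":[-0.04,0,0],"roll":0},
    {"grip":-1,"xyz":[0,0,0],"roll":0}
  ]
}}

```text
t: 22.58
position: [0.513, 0.1321, 0.0915]
tool_rot: [-90.0, -0.0, 18.1]
contact_force: [0.2, 0.6, 0.3]
grip_width: 0.0854
```

{"fn": "servo_tool", "kwargs": {
  "moves": [
    {"grip":-1,"xyz":[-0.04,0,0],"roll":0},
    {"grip":-1,"xyz":[-0.04,0,0],"roll":0},
    {"grip":-1,"xyz":[0,0,0],"roll":0}
  ]
}}

```text
t: 22.95
position: [0.5102, 0.131, 0.0918]
tool_rot: [-90.0, -0.1, 18.1]
contact_force: [1.6, 0.7, 2.6]
grip_width: 0.0853
```

{"fn": "servo_tool", "kwargs": {
  "moves": [
    {"grip":-1,"xyz":[-0.04,0,0],"roll":0},
    {"grip":-1,"xyz":[-0.04,0,0],"roll":0},
    {"grip":-1,"xyz":[0,0,0],"roll":0}
  ]
}}

```text
t: 23.32
position: [0.5067, 0.1298, 0.092]
tool_rot: [-90.0, -0.1, 18.1]
contact_force: [3.5, 0.6, 4.1]
grip_width: 0.0853
```

{"fn": "servo_tool", "kwargs": {
  "moves": [
    {"grip":-1,"xyz":[-0.04,0,0],"roll":0},
    {"grip":-1,"xyz":[-0.04,0,0],"roll":0},
    {"grip":-1,"xyz":[0,0,0],"roll":0}
  ]
}}

```text
t: 23.7
position: [0.5036, 0.1288, 0.0923]
tool_rot: [-90.0, -0.2, 18.1]
contact_force: [5.5, 3.0, 4.8]
grip_width: 0.0851
```

```bash
python3 look.py 15 scene wrist; python3 - <<'E'
from knee import *
p=ctrl.get_obs()['position']-H; print(p@X,p@Y,p[2])
for q in (2.1,2.2,2.3,2.4,2.55,2.8):
  k,t=kn(q);print(q,k,proj("wrist",W(k[0],.198,k[1])))
E
```

```text
23.7 [0.50357659 0.12877363 0.09232968] [-90.01872934  -0.21300265  18.0847811 ] 0.08507768865402218 [5.50211045 2.96788029 4.80817535]
-0.10520426988812022 0.17513427610567975 -0.02369473060553068
2.1 [-0.08337838  0.03767684] (np.float64(336.784834885368), np.float64(244.66672800867025))
2.2 [-0.07914011  0.03712721] (np.float64(347.50753603792), np.float64(244.0858933782593))
2.3 [-0.07509989  0.03634747] (np.float64(357.5011445914634), np.float64(243.28314452379058))
2.4 [-0.07127246  0.03537032] (np.float64(366.7113130181074), np.float64(242.29830091100902))
2.55 [-0.06595121  0.03360547] (np.float64(379.0083844346088), np.float64(240.56515035792899))
2.8 [-0.05822811  0.03012111] (np.float64(395.5546043977149), np.float64(237.28736152547037))
```

View pics/wrist15.png

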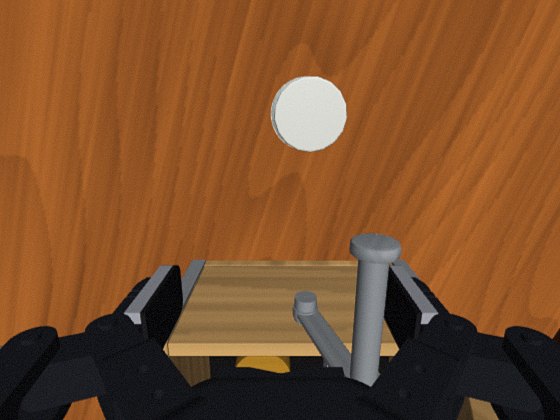

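View pics/scene15.png

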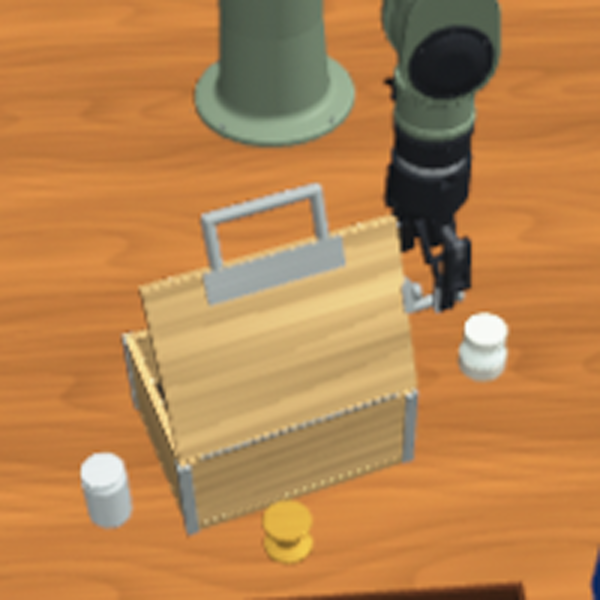

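{"fn": "servo_tool", "kwargs": {
  "moves": [
    {"grip":-1,"xyz":[-0.04,0,0],"roll":0},
    {"grip":-1,"xyz":[-0.04,-0.02,0],"roll":0},
    {"grip":-1,"xyz":[0,0,0],"roll":0}
  ]
}}

```text
t: 24.18
position: [0.4997, 0.1275, 0.0932]
tool_rot: [-90.0, -0.2, 18.1]
contact_force: [6.2, 2.3, 3.7]
grip_width: 0.0853
```

{"fn": "servo_tool", "kwargs": {
  "moves": [
    {"grip":-1,"xyz":[-0.04,-0.02,0],"roll":0},
    {"grip":-1,"xyz":[-0.04,0,0],"roll":0},
    {"grip":-1,"xyz":[0,0,0],"roll":0}
  ]
}}

```text
t: 24.55
position: [0.4959, 0.1263, 0.0939]
tool_rot: [-90.0, -0.2, 18.1]
contact_force: [6.5, 1.4, 1.9]
grip_width: 0.0853
```

```bash
python3 look.py 16 scene wrist; python3 - <<'E'
from knee import *
p=ctrl.get_obs()['position']-H; print(p@X,p@Y,p[2])
for q in (2.1,2.2,2.3,2.4,2.55,2.8):
  k,t=kn(q);print(q,k,proj("wrist",W(k[0],.198,k[1])))
E
```

```text
24.55 [0.49590124 0.12627562 0.09394446] [-90.01424548  -0.19456829  18.08447837] 0.08526403430766101 [6.51741903 1.36632702 1.86909648]
-0.11331090530513716 0.17513030188608614 -0.022084028944856768
2.1 [-0.08337838  0.03767684] (np.float64(356.8411338348301), np.float64(243.04131830107374))
2.2 [-0.07914011  0.03712721] (np.float64(367.3577588451218), np.float64(242.47538858067853))
2.3 [-0.07509989  0.03634747] (np.float64(377.12327487354105), np.float64(241.69263466711163))
2.4 [-0.07127246  0.03537032] (np.float64(386.08994068255635), np.float64(240.7318440279022))
2.55 [-0.06595121  0.03360547] (np.float64(398.0057916779234), np.float64(239.04019321971077))
2.8 [-0.05822811  0.03012111] (np.float64(413.9135939520202), np.float64(235.83874130257362))
```

View pics/wrist16.png

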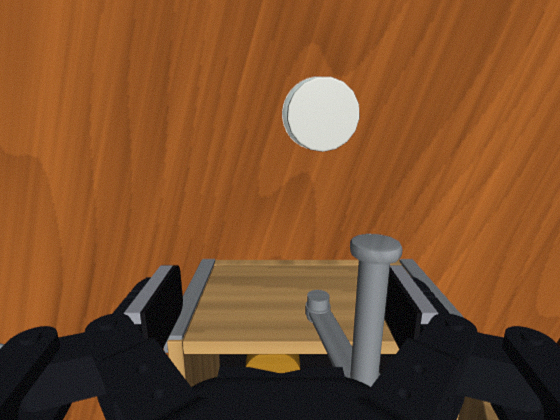

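{"fn": "servo_tool", "kwargs": {
  "moves": [
    {"grip":-1,"xyz":[0.07,0,0],"roll":0},
    {"grip":-1,"xyz":[0.05,0,0],"roll":0},
    {"grip":-1,"xyz":[0,-0.3,0],"roll":0},
    {"grip":-1,"xyz":[0,-0.7,0],"roll":0},
    {"grip":-1,"xyz":[0,-1,0],"roll":0},
    {"grip":-1,"xyz":[0,-1,0],"roll":0},
    {"grip":-1,"xyz":[0,-1,0],"roll":0},
    {"grip":-1,"xyz":[0,-1,0],"roll":0},
    {"grip":-0.3,"xyz":[0.1,-0.3,-0.5],"roll":0},
    {"grip":0,"xyz":[0.1,0,-1],"roll":0},
    {"grip":0,"xyz":[0.1,0,-1],"roll":0},
    {"grip":0,"xyz":[0.1,0,-1],"roll":0}
  ]
}}

```text
t: 26.15
position: [0.5727, -0.0336, 0.3592]
tool_rot: [-90.0, 0.0, 18.1]
contact_force: [-0.7, -0.0, -0.1]
grip_width: 0.0426
```

{"fn": "servo_tool", "kwargs": {
  "moves": [
    {"grip":0,"xyz":[0,0,0],"roll":0},
    {"grip":0,"xyz":[0,0,0],"roll":0}
  ]
}}

```text
t: 26.4
position: [0.5724, -0.0321, 0.3586]
tool_rot: [-90.0, 0.0, 18.1]
contact_force: [-0.3, -0.0, -0.4]
grip_width: 0.043
```

```bash
python3 look.py 17 scene wrist; python3 - <<'E'
from knee import *
p=ctrl.get_obs()['position']-H; print(p@X,p@Y,p[2])
for t in (1.15,1.19,1.21): print(proj("wrist",W(-.225*np.cos(t),0,.225*np.sin(t))))
for q in (2,2.2,2.3,2.4,2.55,2.8):
  k,t=kn(q);u=proj("scene",W(k[0],.2,k[1]));print(q,(u[0]-180)*3,(u[1]-90)*3,proj("wrist",W(k[0],.145,k[1])))
E
```

```text
26.4 [ 0.57236207 -0.03211688  0.35860729] [-8.99531478e+01  4.96729298e-02  1.80618101e+01] 0.04296186318522505 [-0.27435794 -0.00845106 -0.36431045]
-0.08944943362286358 0.0015767449667809703 0.2428645349368822
(np.float64(276.6565227142521), np.float64(221.8833794115121))
(np.float64(288.830532807885), np.float64(223.55896151073912))
(np.float64(295.1220555727851), np.float64(224.3540662221859))
2 451.4905501702707 275.1187962977815 (np.float64(282.0459320755052), np.float64(38.02489922634919))
2.2 455.2692386008605 281.3321075294276 (np.float64(290.3362877821246), np.float64(38.180423608166564))
2.3 457.01543759806293 284.52391323512364 (np.float64(294.1793275873525), np.float64(38.327009586684994))
2.4 458.6576244940705 287.725305061345 (np.float64(297.7941029302853), np.float64(38.51054999633544))
2.55 460.91849763213384 292.4770162877644 (np.float64(302.7640680762969), np.float64(38.84051765707105))
2.8 464.1442758537417 300.04964430025706 (np.float64(309.8222686708418), np.float64(39.484430436841336))
```

View pics/wrist17.png

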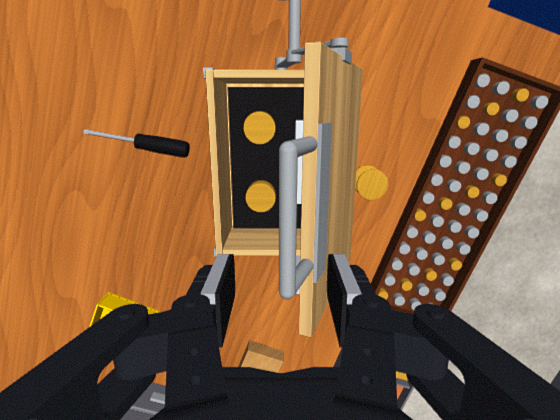

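View pics/scene17.png

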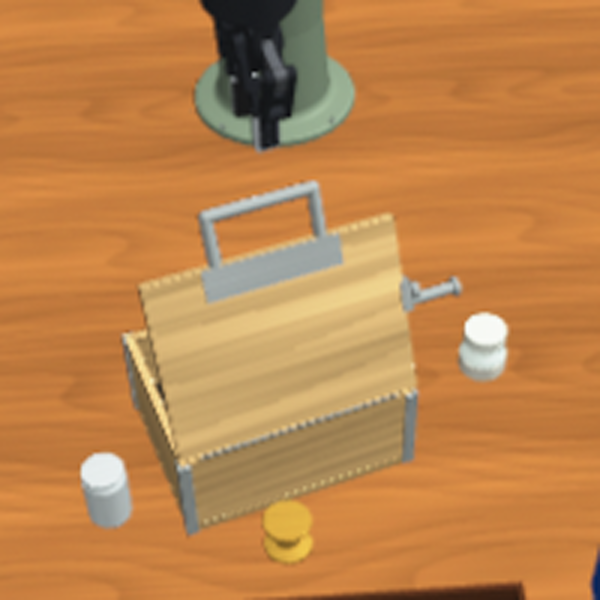

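{"fn": "servo_tool", "kwargs": {
  "moves": [
    {"grip":0,"xyz":[0.12,0.4,0],"roll":0},
    {"grip":0,"xyz":[0,0.6,0],"roll":0},
    {"grip":0,"xyz":[0,0.4,0],"roll":0},
    {"grip":0,"xyz":[0,0.22,-0.03],"roll":0},
    {"grip":0,"xyz":[0,0,0],"roll":0},
    {"grip":0.5,"xyz":[0,0,0],"roll":0},
    {"grip":1,"xyz":[0,0,0],"roll":0},
    {"grip":1,"xyz":[0,0,0],"roll":0},
    {"grip":1,"xyz":[0,0,0],"roll":0}
  ],
  "newtons": 50
}}

```text
t: 27.62
position: [0.5788, -0.0323, 0.2787]
tool_rot: [-90.1, 0.0, 18.1]
contact_force: [-3.8, -0.2, 6.2]
grip_width: 0.0099
```

{"fn": "servo_tool", "kwargs": {
  "moves": [
    {"grip":1,"xyz":[-0.09,0.04,0],"roll":0},
    {"grip":1,"xyz":[-0.09,0.04,0],"roll":0},
    {"grip":1,"xyz":[-0.19,0.09,0],"roll":0},
    {"grip":1,"xyz":[-0.2,0.11,0],"roll":0},
    {"grip":1,"xyz":[-0.19,0.11,0],"roll":0}
  ]
}}

```text
t: 28.25
position: [0.5467, -0.0429, 0.2609]
tool_rot: [-90.1, -0.6, 18.1]
contact_force: [2.7, 3.3, 8.3]
grip_width: 0.0098
```

```bash
python3 look.py 18 scene
```

```text
28.25 [ 0.54670338 -0.04285012  0.26092964] [-90.06730921  -0.56444947  18.11814478] 0.009771630556021888 [2.71531819 3.32446204 8.28753329]
```

View pics/scene18.png

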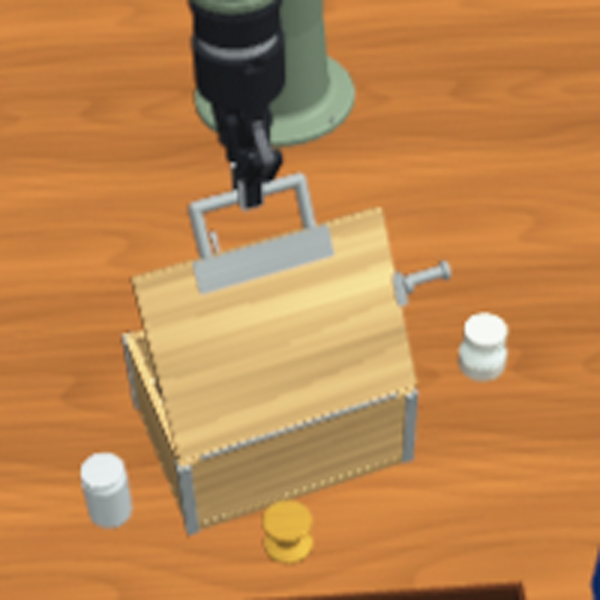

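{"fn": "servo_tool", "kwargs": {
  "moves": [
    {"grip":1,"xyz":[-0.19,0.13,0],"roll":0},
    {"grip":1,"xyz":[-0.18,0.13,0],"roll":0},
    {"grip":1,"xyz":[-0.17,0.15,0],"roll":0},
    {"grip":1,"xyz":[-0.17,0.15,0],"roll":0},
    {"grip":1,"xyz":[-0.16,0.16,0],"roll":0},
    {"grip":1,"xyz":[-0.15,0.17,0],"roll":0},
    {"grip":1,"xyz":[-0.14,0.18,0],"roll":0},
    {"grip":1,"xyz":[-0.13,0.18,0],"roll":0},
    {"grip":1,"xyz":[-0.12,0.19,0],"roll":0},
    {"grip":1,"xyz":[-0.12,0.19,0],"roll":0}
  ]
}}

```text
t: 29.55
position: [0.4727, -0.0669, 0.178]
tool_rot: [-90.0, -0.3, 18.1]
contact_force: [3.1, 2.6, 3.5]
grip_width: 0.0098
```

{"fn": "servo_tool", "kwargs": {
  "moves": [
    {"grip":1,"xyz":[-0.1,0.2,0],"roll":0},
    {"grip":1,"xyz":[-0.1,0.21,0],"roll":0},
    {"grip":1,"xyz":[-0.08,0.21,0],"roll":0},
    {"grip":1,"xyz":[-0.07,0.21,0],"roll":0},
    {"grip":1,"xyz":[-0.06,0.22,0],"roll":0},
    {"grip":1,"xyz":[-0.05,0.22,0],"roll":0},
    {"grip":1,"xyz":[-0.04,0.22,0],"roll":0},
    {"grip":1,"xyz":[-0.03,0.22,0],"roll":0},
    {"grip":1,"xyz":[0,0,0],"roll":0}
  ]
}}

```text
t: 30.68
position: [0.446, -0.0755, 0.0907]
tool_rot: [-90.0, -0.1, 18.1]
contact_force: [3.1, 0.8, -8.4]
grip_width: 0.01
```

```bash
python3 look.py 19 scene wrist
```

```text
30.675 [ 0.44599854 -0.07554182  0.09066525] [-8.99824013e+01 -8.52013874e-02  1.80767033e+01] 0.01003400254653082 [ 3.08540787  0.82152625 -8.43246359]
```

View pics/wrist19.png

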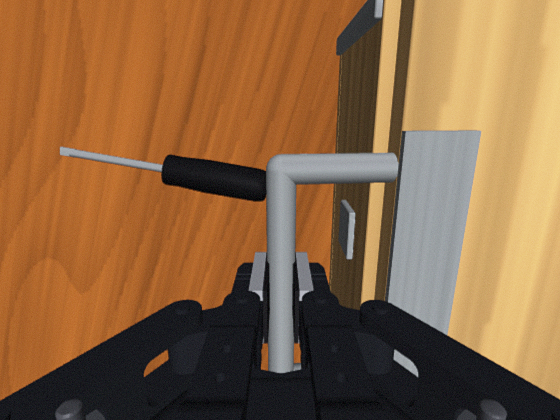

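View pics/scene19.png

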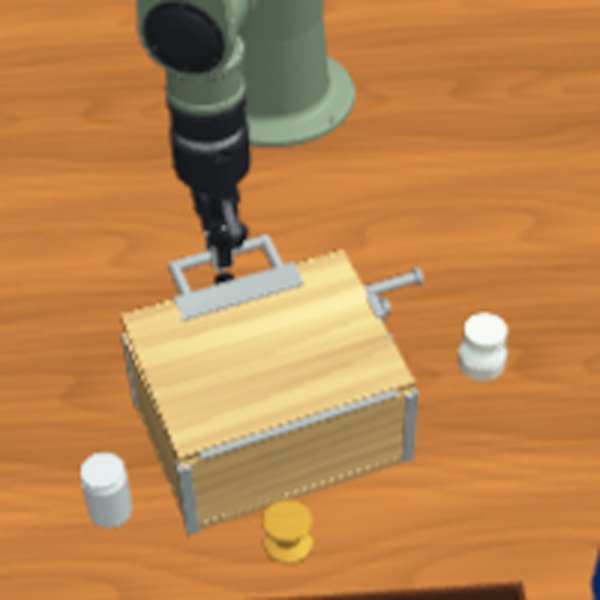

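{"fn": "servo_tool", "kwargs": {
  "moves": [
    {"grip":1,"xyz":[-0.01,0.1,0],"roll":0},
    {"grip":1,"xyz":[-0.01,0.1,0],"roll":0},
    {"grip":1,"xyz":[0,0.08,0],"roll":0},
    {"grip":1,"xyz":[0,0.06,0],"roll":0},
    {"grip":1,"xyz":[0,0,0],"roll":0}
  ]
}}

```text
t: 31.4
position: [0.445, -0.0759, 0.0743]
tool_rot: [-90.0, -0.1, 18.1]
contact_force: [0.2, 1.6, 1.9]
grip_width: 0.0099
```

{"fn": "servo_tool", "kwargs": {
  "moves": [
    {"grip":1,"xyz":[0,0.05,0],"roll":0},
    {"grip":1,"xyz":[0,0.04,0],"roll":0},
    {"grip":1,"xyz":[0,0,0],"roll":0}
  ]
}}

```text
t: 31.78
position: [0.4447, -0.076, 0.0694]
tool_rot: [-90.0, -0.0, 18.1]
contact_force: [0.9, 2.3, 3.3]
grip_width: 0.0096
```

{"fn": "servo_tool", "kwargs": {
  "moves": [
    {"grip":1,"xyz":[0,0.04,0],"roll":0},
    {"grip":1,"xyz":[0,0,0],"roll":0}
  ]
}}

```text
t: 32.02
position: [0.4447, -0.076, 0.0673]
tool_rot: [-90.0, -0.0, 18.1]
contact_force: [1.8, 2.3, 3.0]
grip_width: 0.0099
```

{"fn": "servo_tool", "kwargs": {
  "moves": [
    {"grip":1,"xyz":[0,0.04,0],"roll":0},
    {"grip":1,"xyz":[0,0,0],"roll":0}
  ]
}}

```text
t: 32.28
position: [0.4447, -0.076, 0.0653]
tool_rot: [-90.0, -0.0, 18.1]
contact_force: [2.4, 2.4, 2.4]
grip_width: 0.0099
```

```bash
python3 look.py 20 scene wrist
```

```text
32.275 [ 0.444676   -0.07598915  0.06531229] [-9.00048391e+01 -3.26349638e-02  1.80885969e+01] 0.009859401246045292 [2.41971717 2.44795533 2.42978463]
```

View pics/wrist20.png

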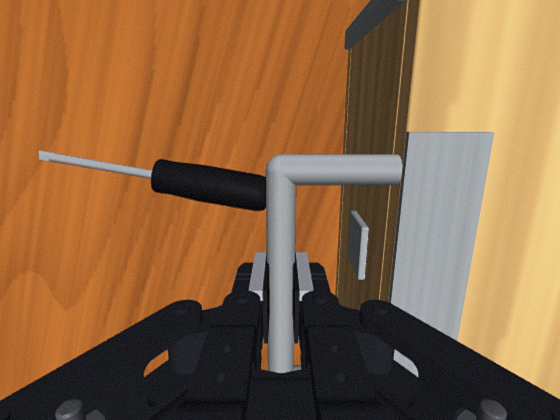

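{"fn": "servo_tool", "kwargs": {
  "moves": [
    {"grip":1,"xyz":[0,0.04,0],"roll":0},
    {"grip":1,"xyz":[0,0,0],"roll":0}
  ]
}}

```text
t: 32.62
position: [0.4447, -0.076, 0.0648]
tool_rot: [-90.0, -0.1, 18.1]
contact_force: [-3.3, 4.0, 18.6]
grip_width: 0.0099
```

{"fn": "servo_tool", "kwargs": {
  "moves": [
    {"grip":1,"xyz":[0,0.04,0],"roll":0},
    {"grip":1,"xyz":[0,0,0],"roll":0}
  ]
}}

```text
t: 32.88
position: [0.4449, -0.0761, 0.0647]
tool_rot: [-90.1, -0.1, 18.1]
contact_force: [-9.4, 5.1, 39.3]
grip_width: 0.0098
```

{"fn": "servo_tool", "kwargs": {
  "moves": [
    {"grip":1,"xyz":[0,-0.04,0],"roll":0},
    {"grip":1,"xyz":[0,-0.02,0],"roll":0},
    {"grip":1,"xyz":[0,0,0],"roll":0}
  ]
}}

```text
t: 33.25
position: [0.4447, -0.076, 0.065]
tool_rot: [-90.0, -0.0, 18.1]
contact_force: [-0.2, 3.0, 10.2]
grip_width: 0.0099
```

{"fn": "servo_tool", "kwargs": {
  "moves": [
    {"grip":0.6,"xyz":[0,0,0],"roll":0},
    {"grip":0,"xyz":[0,0,0],"roll":0},
    {"grip":0,"xyz":[0,0,0],"roll":0},
    {"grip":0,"xyz":[0,0,0],"roll":0},
    {"grip":0,"xyz":[0,-0.4,0],"roll":0},
    {"grip":0,"xyz":[0,-0.8,0],"roll":0},
    {"grip":0,"xyz":[0,-0.8,0],"roll":0},
    {"grip":0,"xyz":[-0.3,-0.8,0],"roll":0},
    {"grip":0,"xyz":[-0.5,-0.2,0],"roll":0},
    {"grip":0,"xyz":[-0.5,0,0],"roll":0},
    {"grip":0,"xyz":[0,0,0],"roll":0}
  ]
}}

```text
t: 34.62
position: [0.3815, -0.0963, 0.2145]
tool_rot: [-90.0, 0.0, 18.0]
contact_force: [-0.4, 0.3, 0.5]
grip_width: 0.0428
```

```bash
python3 look.py 21 scene wrist top; python3 - <<'E'
import cv2,numpy as np
a=cv2.imread("pics/scene0.png")[90:290,180:380];a=cv2.resize(a,None,fx=3,fy=3,interpolation=cv2.INTER_CUBIC)
b=cv2.imread("pics/scene21.png"); d=cv2.absdiff(a,b).max(2); d[:260]=0 if False else d[:260]
cv2.imwrite("pics/diff.png",np.clip(d.astype(int)*3,0,255))
E
```

```text
34.625 [ 0.38149428 -0.09629211  0.21451897] [-9.00049530e+01  5.31080170e-03  1.79961522e+01] 0.04280691412392141 [-0.40385036  0.26082377  0.54014933][ WARN:0@0.063] global loadsave.cpp:1063 imwrite_ Unsupported depth image for selected encoder is fallbacked to CV_8U.
```

View pics/scene21.png

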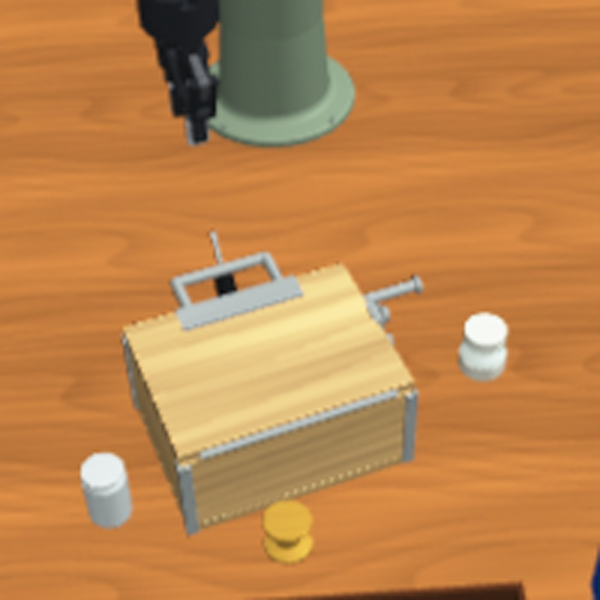

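View pics/diff.png

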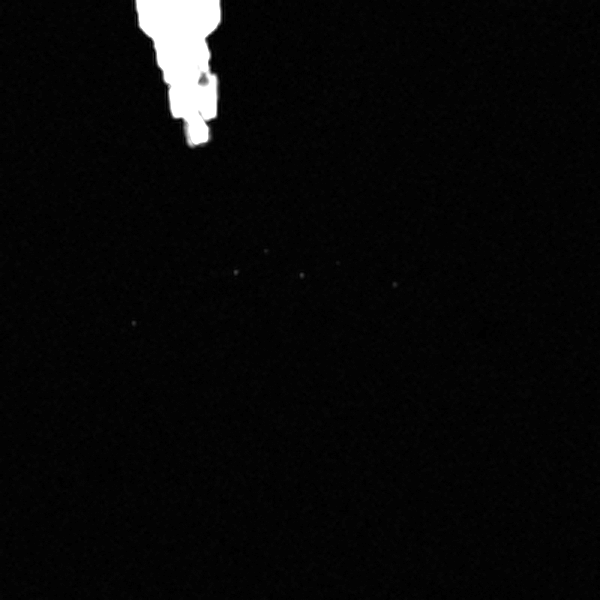

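View pics/wrist21.png

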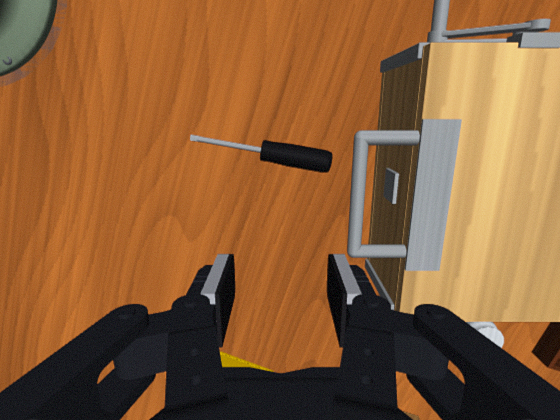

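The scene picture matches the starting one to within a pixel (only the arm differs), so the lid is fully closed, the brace is folded and the bystanders in that view have not moved. Handing in.

```bash
python3 -c "
from station import ctrl
print(ctrl.hand_in())"
```

```text
the job is handed in; nothing more can be done
None
```

The brace works. I raised the lid by its bar until the brace locked, let it down onto the brace and let go; it stood by itself for over a second. I then lifted the lid back to the stop, pulled the knee pin towards the robot with about 7 N, and closed the lid by hand. The job was handed in at about 34.6 s.

**Last checks:**
- **Closed state:** the final scene picture matches the starting one except for the arm. That covers the case, lid, pin, tin, glue jar, spool and driver.
- **Not checked at the end:** the bin, spanner and hinge box lie outside the part of the picture I compared. The arm never worked near them.
- **Knee angle:** measured from the pictures, it read about 2.8 rad at the stop, 3.2 locked and 2.3 once unlocked.

**What went wrong or disagreed:**
- **First grasp missed:** it closed on nothing. The fingertips ended about 30 mm above the stated TCP, so I went lower on every later approach.
- **Bar slipped:** it slid about 7 mm in the pads during the first lift. I corrected for this when I gripped it again.
- **Radial load on the first lift:** the force reached about 28 N before I relieved it. It was mostly along the lid towards the hinge, with only about 7 N in the lifting direction.
- **Hard final press:** my last closing step pressed the lid onto the case with about 39 N for around a quarter of a second, firmer than I intended. The lid was already shut and the brace folded.

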